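Set up the router table for a template run

ROBOT

A 7-joint arm with a two-finger parallel gripper is mounted at the origin on the work surface. World frame = base frame: x ahead of the robot, y to its left, z up, the work surface at z = 0. Lengths are in mm, angles in rad, forces in N, time in s.
With the tool pointing down it reaches from about 400 to 900 mm from the base axis. Payload 5.5 kg.
Tool frame: the origin (TCP) lies at the very end of the fingers, on their centre line; the grasp point (between the pads) lies 19 mm behind it (arm.grip_depth is the distance from the TCP to the grasp point, in mm); z points along the fingers, y is the line along which they close (so a half turn about z gives the same grasp; the last joint's range is limited). The gripper opens to 92 mm and grips with 3 to 60 N. Pads are 19 mm wide; open, the fingers measure 130 mm over their backs; the gripper's body (75 mm by 190 mm) begins 47 mm behind the grasp point.
Start: joints at [-1.063, 0.501, -0.427, 1.55, 0.221, 1.138, -0.21], TCP at [157.497, 630.63, 226.729] pointing down, gripper open.
Joint ranges: [-2.88, 2.88], [-0.31, 2.03], [-1.54, 1.56], [0.2, 2.42], [-1.41, 4.55], [0.19, 2.02], [-2.57, 2.57]. Speed limits (rad/s): [2.57, 2.57, 3.14, 3.14, 3.14, 3.14, 3.14].

INTERFACE

Orientations are given as a rotation vector (axis times angle).
In Python, from station import arm gives the robot as it stands.
- The arm moves only by the tool arm_command, never from a script. Its argument "deltas" is text: rows parted by semicolons, each of 4 numbers parted by spaces: the shift along the tool's x, y, z in mm, then the turn about the tool's z in rad. A call has 1 to 20 rows; each row shifts and turns the commanded pose from where the row before left it, along the tool's axes as they then stand; what a row does not reach is not made up. A row lasts 1/10 s, in which the tool goes at most 50 mm and 8.59 degrees, less where a joint would pass 70% of its speed; a pose out of reach is approached as far as the arm can. A call with a gripper value outside its range is refused whole. "hand" is the closure in counts, from 0 (fully open) to 255 (shut), set as the call begins (left out, the last holds). The fingers move at their own pace and stop on an object; "newtons" is the grip in N (left out, the last holds). Time passes only in rows, so rows that do not move let the fingers close. It gives the time, the measured TCP pose, the force, the opening and the grip force at its end, in the units of the state.
- arm.get_obs(): the state, without advancing time (a new reading comes with each control period).
- arm.snapshot(name): name is "scene" or "top" or "wrist"; returns a dict with "image" (420x560x3 uint8, red, green, blue), "fx", "fy", "cx", "cy" (pixels), "rvec" (rotation vector, rad) and "tvec" (3), from world to camera coordinates, as OpenCV has them; the wrist camera has in their place "hand_eye" (4x4, takes a point from camera to tool coordinates, whose origin is the TCP and whose axes are the flange's). Camera axes: x right, y down, z forward; pixel columns grow to the right and rows downward; lengths in mm; the calibration is good to about 2 mm. A picture is of the moment at which its call begins: read the wrist's pose just before it. There is no depth.
- arm.finish_job(): hands the job in; it is judged then, once.
The state is a dict: "time": time; "joint_positions": joint angles; "joint_vel": joint speeds; "tau": joint torques, N m; "eef_pos": TCP position; "ee_rot": TCP orientation; "contact_force": force on the tool from outside, world axes, zero at the start; "wrist_torque": the same for the moment, N m; "width": finger opening in mm; "grip_force": force on a finger pad.
Only numpy, scipy, OpenCV 4.12 (cv2) and the standard library are available. Lean on these libraries where they do the work, as an engineer would, in place of code of your own. Each camera call takes 0.05 s, during which the arm holds its last target. There are 200 camera calls.

TASK

Set up the router table. First slip every loose guide collar over the router's upright spindle, fully down (if there are two, one on top of the other), and let go; then press the red cap of the lubricant can right down for a moment and let it spring back. Also take each routing template off its barbed hook (raise it, tilt it and back it over the barb tip) and stand it upright in a slot of the wooden rack, one template to a slot. Do not knock over the glue bottle or the jar.

Things in the scene. Friction and masses are not known exactly. Their poses are not given: they have to be found in the camera images.
- template0_mid (a point): red-faced hexagonal wooden template with a tab on top, 10 mm thick (x), 150 mm tall (z up). Point: its centre, 75 mm above its flat foot. Hexagon 104 mm wide (y), from 75 below to 15 mm above it; tab 40 mm wide in y, up to 75 mm above, pinched by its side edges. The prong goes along x through a hole in the tab, 20 mm wide, from 23 to 45 mm above the point. 60-130 g. May be absent.
- template1_mid (a point): blue-faced hexagonal wooden template with a tab on top, 10 mm thick (x), 150 mm tall (z up). Point: its centre, 75 mm above its flat foot. Hexagon 104 mm wide (y), from 75 below to 15 mm above it; tab 40 mm wide in y, up to 75 mm above, pinched by its side edges. The prong goes along x through a hole in the tab, 20 mm wide, from 23 to 45 mm above the point. 60-130 g. May be absent.
- template2_mid (a point): green-faced hexagonal wooden template with a tab on top, 10 mm thick (x), 150 mm tall (z up). Point: its centre, 75 mm above its flat foot. Hexagon 104 mm wide (y), from 75 below to 15 mm above it; tab 40 mm wide in y, up to 75 mm above, pinched by its side edges. The prong goes along x through a hole in the tab, 20 mm wide, from 23 to 45 mm above the point. 60-130 g. May be absent.
- hook0 (a point): Elbow of a prong on the hook stand, on the axis of its 6 mm wire, 155 mm above the table; prongs 120 mm apart in y. From here the level prong runs 70 mm along -x to the rail; a template hangs on it 25 to 45 mm behind the elbow, the hole's top on the wire. The other way the wire turns up to a barb tip 9 mm along +x and 21 mm higher, with a yellow 8 mm bead.
- hook1 (a point): Elbow of a prong on the hook stand, on the axis of its 6 mm wire, 155 mm above the table; prongs 120 mm apart in y. From here the level prong runs 70 mm along -x to the rail; a template hangs on it 25 to 45 mm behind the elbow, the hole's top on the wire. The other way the wire turns up to a barb tip 9 mm along +x and 21 mm higher, with a yellow 8 mm bead.
- hook2 (a point): Elbow of a prong on the hook stand, on the axis of its 6 mm wire, 155 mm above the table; prongs 120 mm apart in y. From here the level prong runs 70 mm along -x to the rail; a template hangs on it 25 to 45 mm behind the elbow, the hole's top on the wire. The other way the wire turns up to a barb tip 9 mm along +x and 21 mm higher, with a yellow 8 mm bead.
- hooks: Fixed hook stand, three prongs along its +x on a blue rail (top 161 mm high). Origin on the table below the rail's front. Elbow and barb are 28 mm tall, the template's hole only 22, so upright it will not pass: centre the hole on the wire, tilt the template 30 degrees about y (top back towards the rail, foot out along +x), and follow the wire out and up over the tip.
- slot0 (a point): One of the three slots of the fixed wooden rack: centre of the slot's floor (10 mm above the table). The slot is 20 mm wide in this frame's x, open-ended and 130 mm long in y, 60 mm deep; slots lie 46 mm apart in x. A template stands in it on its lower edge, its width along the slot, and may lean a little.
- slot1 (a point): One of the three slots of the fixed wooden rack: centre of the slot's floor (10 mm above the table). The slot is 20 mm wide in this frame's x, open-ended and 130 mm long in y, 60 mm deep; slots lie 46 mm apart in x. A template stands in it on its lower edge, its width along the slot, and may lean a little.
- slot2 (a point): One of the three slots of the fixed wooden rack: centre of the slot's floor (10 mm above the table). The slot is 20 mm wide in this frame's x, open-ended and 130 mm long in y, 60 mm deep; slots lie 46 mm apart in x. A template stands in it on its lower edge, its width along the slot, and may lean a little.
- collar0_mid (a point): A spool-shaped guide collar (orange), 52 mm across the flanges, 36 mm tall, with a straight 23 mm bore along its z. This point is its centre, half-way up. It stands upright, loose. 80 to 170 g. It may be absent.
- collar1_mid (a point): A spool-shaped guide collar (aluminium), 52 mm across the flanges, 36 mm tall, with a straight 23 mm bore along its z. This point is its centre, half-way up. It stands upright, loose. 80 to 170 g. It may be absent.
- spindle_seat (a point): Foot of the router's upright steel spindle, on its axis, at the face a collar's underside rests on (6 mm above the table). The spindle is 19 mm in diameter, 94 mm tall from here, tapered over the last 10 mm; z is its axis. Two collars fit one above the other (in either order). Fixed, in a black 120 mm square plate.
- nozzle_top (a point): Centre of the top of the red spray cap (24 mm in diameter) on the green lubricant can, about 146 mm above the table at rest. The can (52 mm in diameter) is bolted down; the cap goes straight down against a spring.
- nozzle (a joint): Travel of the spray cap in m: 0 at rest (up), 0.006 fully down. About 2 N to start it, 6.5 N fully down; it springs back when let go.
- glue: A yellow glue bottle, 56 mm in diameter and 150 mm tall; not part of the job. Origin: centre of its underside, z up.
- jar: A glass jar with a steel lid, 64 mm in diameter and 80 mm tall; not part of the job. Origin: centre of its underside, z up.
Not all that is in view belongs to the job. Of the things that look like the part that bears collar0_mid, take the one that is nearest to the robot's base at the start.

How it is judged (in metres and radians):
On the way, in this order (a step that is already met when the one before it is completed fails the run):
1. every collar fully down on the spindle, released (horizontal distance between each of collar0_mid, collar1_mid and spindle_seat below 0.004 m and z of each of collar0_mid, collar1_mid in the frame of spindle_seat below 0.06 m and angle between each of collar0_mid, collar1_mid's own z axis and vertical below 0.1 rad and contact force between the fingers and collar0 below 0.05 N and contact force between the fingers and collar1 below 0.05 N and linear speed of each of collar0, collar1 below 0.03 m/s), for 0.2 s.
2. spray cap pressed down (at least 4.5 of its 6 mm) (value of joint nozzle above 0.0045 m and horizontal distance between each of collar0_mid, collar1_mid and spindle_seat below 0.004 m and z of each of collar0_mid, collar1_mid in the frame of spindle_seat below 0.06 m and angle between each of collar0_mid, collar1_mid's own z axis and vertical below 0.1 rad), for 0.1 s.
3. spray cap let up again (value of joint nozzle below 0.0015 m), for 0.2 s.
At the end, for the whole second after the job is handed in: All at rest: collars on the spindle (4 mm of its axis, 0.1 rad of upright, down on the seat or the other collar), cap up (under 1.5 mm), each template standing in its own rack slot (22 mm across, 30 mm along of its middle, on the floor of it, 0.3 rad of upright) (horizontal distance between each of collar0_mid, collar1_mid and spindle_seat below 0.004 m and z of each of collar0_mid, collar1_mid in the frame of spindle_seat below 0.06 m and angle between each of collar0_mid, collar1_mid's own z axis and vertical below 0.1 rad and linear speed of each of collar0, collar1, template0, template1, template2 below 0.03 m/s and ((x of template0_mid in the frame of slot0 between -0.022 and 0.022 m and y of template0_mid in the frame of slot0 between -0.03 and 0.03 m and z of template0_mid in the frame of slot0 between 0.05 and 0.081 m) or (x of template0_mid in the frame of slot1 between -0.022 and 0.022 m and y of template0_mid in the frame of slot1 between -0.03 and 0.03 m and z of template0_mid in the frame of slot1 between 0.05 and 0.081 m) or (x of template0_mid in the frame of slot2 between -0.022 and 0.022 m and y of template0_mid in the frame of slot2 between -0.03 and 0.03 m and z of template0_mid in the frame of slot2 between 0.05 and 0.081 m)) and angle between each of template0_mid, template1_mid, template2_mid's own z axis and vertical below 0.3 rad and ((x of template1_mid in the frame of slot0 between -0.022 and 0.022 m and y of template1_mid in the frame of slot0 between -0.03 and 0.03 m and z of template1_mid in the frame of slot0 between 0.05 and 0.081 m) or (x of template1_mid in the frame of slot1 between -0.022 and 0.022 m and y of template1_mid in the frame of slot1 between -0.03 and 0.03 m and z of template1_mid in the frame of slot1 between 0.05 and 0.081 m) or (x of template1_mid in the frame of slot2 between -0.022 and 0.022 m and y of template1_mid in the frame of slot2 between -0.03 and 0.03 m and z of template1_mid in the frame of slot2 between 0.05 and 0.081 m)) and ((x of template2_mid in the frame of slot0 between -0.022 and 0.022 m and y of template2_mid in the frame of slot0 between -0.03 and 0.03 m and z of template2_mid in the frame of slot0 between 0.05 and 0.081 m) or (x of template2_mid in the frame of slot1 between -0.022 and 0.022 m and y of template2_mid in the frame of slot1 between -0.03 and 0.03 m and z of template2_mid in the frame of slot1 between 0.05 and 0.081 m) or (x of template2_mid in the frame of slot2 between -0.022 and 0.022 m and y of template2_mid in the frame of slot2 between -0.03 and 0.03 m and z of template2_mid in the frame of slot2 between 0.05 and 0.081 m)) and horizontal distance between template0_mid and template1_mid above 0.024 m and horizontal distance between each of template0_mid, template1_mid and template2_mid above 0.024 m and value of joint nozzle below 0.0015 m); the robot touches nothing.
It fails at once if the glue bottle knocked over (angle between glue's own z axis and vertical above 0.7 rad).
It fails at once if the jar knocked over (angle between jar's own z axis and vertical above 0.7 rad).
Of template0, template1, template2 only 2 to 3 are there at a start; the rules pass over those that are not, and their reading is None.
Of collar0, collar1 only 1 to 2 are there at a start; the rules pass over those that are not, and their reading is None.
At some moment in a run one of collar0, collar1 may be knocked a few centimetres aside while the robot is not near it.
It also fails if it takes over 210 s, if anything falls off the work surface, if the arm or the gripper's body presses on something with over 40 N, if the wrist force passes 120 N, or if a joint passes its speed limit or range.

## Working session

There is one attempt and no reset: what is moved stays moved. The work goes in short steps, Python scripts to look and compute and a tool call to move; the robot and the scene stay as the last step left them, time stands still between calls to the robot, and variables do not carry over. Pictures are saved under pics/ and viewed, at most 14 in all, crops included, and the job is handed in when it is done.

Besides the shell and the picture viewer there is one more tool, called after "Request:" as name(argument=value, ...), one argument or row to a line, values as JSON. arm_command: Moves the arm, as the interface text tells. Its arguments: {"type":"object","properties":{"deltas":{"type":"string"},"hand":{"type":"number"},"newtons":{"type":"number"}},"required":["deltas"]}

```bash
mkdir -p pics; ls; python3 - <<'E'
from station import arm
import cv2
o=arm.get_obs();print({k:o[k] for k in('time','eef_pos','ee_rot','width','contact_force')})
for n in('scene','top'):
    s=arm.snapshot(n);cv2.imwrite(f'pics/{n}0.png',s['image'][:,:,::-1]);print(n,s['fx'],s['cx'],s['cy'],s['rvec'],s['tvec'])
    import pickle;pickle.dump(s,open(f'{n}0.pkl','wb'))
E
```

```text
pics
{'time': 0.0, 'eef_pos': array([157.4187762 , 629.93823418, 225.6825201 ]), 'ee_rot': array([-3.83401082e-01, -3.11783943e+00,  2.97659481e-03]), 'width': 92.02785922266831, 'contact_force': array([-1.00413859,  0.61166353, -0.13323492])}
scene 477.72026891300766 277.52331682252577 200.85286892313462 [ 2.1996954   1.31784533 -0.40655086] [-333.439372   -364.98210859 1448.79099075]
top 461.5176130337539 280.7071307808431 217.96729700066132 [ 2.17010421 -2.20473378  0.03792236] [  38.30865208  606.42361806 1306.57978475]
```

View pics/scene0.png

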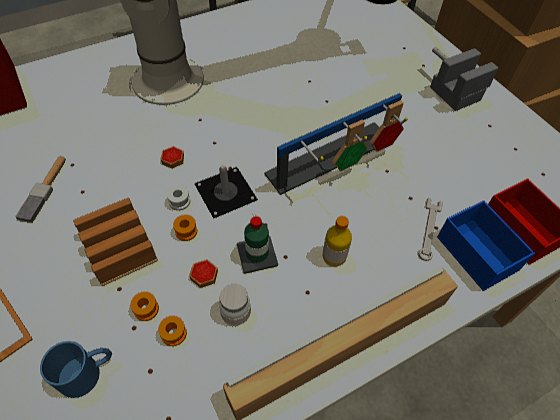

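View pics/top0.png

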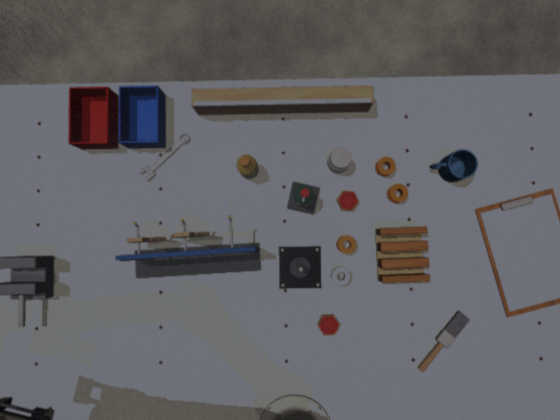

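The top view shows three orange collars, at px (346,244), (398,193) and (386,166). The one at (346,244) lies closest to the base (~(297,415)), so it is collar0. The single aluminium collar is at (341,276). The spindle is at (300,267) and the red cap at (305,193). Red and green templates hang on the hooks near (146,240) and (190,235), blue is absent, and the rack is at (403,255).

```bash
cat > h.py <<'E'
import numpy as np,cv2,pickle
from scipy.spatial.transform import Rotation as Ro
def cam(s,o=None):
    if 'rvec' in s:
        R=cv2.Rodrigues(np.array(s['rvec'],float))[0];return R,np.array(s['tvec'],float).ravel()
    H=np.eye(4);H[:3,:3]=Ro.from_rotvec(o['ee_rot']).as_matrix();H[:3,3]=o['eef_pos']
    C=np.linalg.inv(H@np.array(s['hand_eye']));return C[:3,:3],C[:3,3]
def ray(s,p,o=None):
    R,t=cam(s,o);d=np.array([(p[0]-s['cx'])/s['fx'],(p[1]-s['cy'])/s['fy'],1]);return -R.T@t,R.T@d
def onz(s,p,z,o=None):
    c,d=ray(s,p,o);return c+d*(z-c[2])/d[2]
def tri(s1,p1,s2,p2,o1=None,o2=None):
    c1,d1=ray(s1,p1,o1);c2,d2=ray(s2,p2,o2);A=np.stack([d1,-d2],1);k=np.linalg.lstsq(A,c2-c1,rcond=None)[0]
    a=c1+d1*k[0];b=c2+d2*k[1];return (a+b)/2,np.linalg.norm(a-b)
def proj(s,P,o=None):
    R,t=cam(s,o);q=R@np.array(P,float)+t;return np.array([s['fx']*q[0]/q[2]+s['cx'],s['fy']*q[1]/q[2]+s['cy']])
def blobs(img,lo,hi,amin=8):
    h=cv2.cvtColor(img,cv2.COLOR_RGB2HSV);m=cv2.inRange(h,np.array(lo),np.array(hi))
    n,_,st,c=cv2.connectedComponentsWithStats(m);return m,[(c[i].round(1),st[i]) for i in range(1,n) if st[i][4]>=amin]
def look(name,tag):
    from station import arm
    o=arm.get_obs();s=arm.snapshot(name);cv2.imwrite(f'pics/{tag}.png',s['image'][:,:,::-1]);pickle.dump((s,o),open(tag+'.pkl','wb'));return s,o
def load(tag):return pickle.load(open(tag+'.pkl','rb'))
E
python3 - <<'E'
from h import *
t,s=load('top0'),load('scene0')
r=np.set_printoptions(precision=1,suppress=True)
for p in[(346,244),(341,276),(398,193),(386,166)]:print('collar',p,onz(t,p,36))
print('spin',tri(t,(301,269),s,(225,168)))
print('cap',tri(t,(305.5,192.5),s,(256,221)),onz(t,(305.5,192.5),146))
for nm,i in(('top',t),('scene',s)):
  print(nm,'yellow',[(b[0],b[1][2:]) for b in blobs(i['image'],(20,120,80),(34,255,255),2)[1]][:15])
  print(nm,'green',[(b[0],b[1]) for b in blobs(i['image'],(45,100,40),(80,255,255),8)[1]][:6])
print('tcp proj',proj(t,(157,630,226)),proj(s,(157,630,226)))
a=cv2.resize(t['image'][130:300,100:440],None,fx=2.35,fy=2.35,interpolation=cv2.INTER_CUBIC);cv2.imwrite('pics/c1.png',np.clip(a[:,:,::-1]*1.4,0,255))
E
```

```text
collar (346, 244) [ 529.8 -153.7   36. ]
collar (341, 276) [ 440.6 -137.8   36. ]
collar (398, 193) [ 671.  -303.1   36. ]
collar (386, 166) [ 748.1 -271.5   36. ]
spin (array([466.7, -21.2,  93.7]), np.float64(7.790979818059163))
cap (array([666.1, -37. , 144.4]), np.float64(3.5658968319590354)) [665.2 -38.6 146. ]
top yellow [(array([251.3, 158.8]), array([ 7,  6, 17], dtype=int32)), (array([242. , 168.5]), array([11, 13, 57], dtype=int32))]
top green []
scene yellow [(array([406. , 118.5]), array([3, 2, 6], dtype=int32)), (array([365., 137.]), array([3, 3, 9], dtype=int32)), (array([321.8, 157.5]), array([ 3,  4, 10], dtype=int32)), (array([339.2, 237.4]), array([ 25,  22, 374], dtype=int32)), (array([322. , 254.5]), array([1, 2, 2], dtype=int32)), (array([120. , 275.5]), array([1, 2, 2], dtype=int32)), (array([442.3, 276.9]), array([10,  7, 24], dtype=int32)), (array([118. , 276.5]), array([1, 2, 2], dtype=int32)), (array([447.6, 280.7]), array([ 9,  8, 22], dtype=int32)), (array([433.7, 281.4]), array([6, 4, 7], dtype=int32)), (array([444.5, 281. ]), array([2, 1, 2], dtype=int32)), (array([430.5, 293.5]), array([4, 2, 4], dtype=int32)), (array([420.2, 297.8]), array([10,  7, 24], dtype=int32)), (array([435.5, 296.5]), array([2, 2, 2], dtype=int32)), (array([409.2, 303.1]), array([11,  7, 29], dtype=int32))]
scene green [(array([351. , 155.3]), array([336, 142,  31,  28, 457], dtype=int32)), (array([257. , 233.4]), array([245, 223,  23,  19, 265], dtype=int32))]
tcp proj [ 29.7 406.2] [381.8 -16.3][ WARN:0@0.361] global loadsave.cpp:1063 imwrite_ Unsupported depth image for selected encoder is fallbacked to CV_8U.
```

View pics/c1.png

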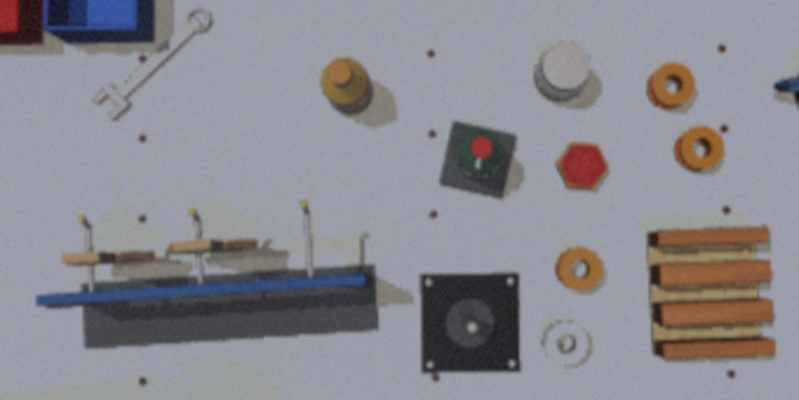

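The crop confirms collar0: of the three orange collars at crop px (580,268), (700,149) and (671,86), the first is nearest the robot. The aluminium one is at (567,343). I'll square the tool to the world axes and move to hover near them.

Request:
arm_command(
  deltas="0 0 0 -0.122;0 0 0 -0.122;-24 -33 0 0;-24 -33 0 0;-24 -33 0 0;-24 -33 0 0;-24 -33 0 0;-24 -33 0 0;-24 -33 0 0;-24 -33 0 0;-24 -33 0 0;-24 -33 0 0",
  hand=0,
)

```text
time: 1.3
eef_pos: [397.8, 298.7, 226.5]
ee_rot: [-0.001, -3.141, 0.0]
contact_force: [1.7, 0.1, 0.1]
width: 91.5
grip_force: 0.0
```

Request:
arm_command(
  deltas="-9 -40 0 0;-9 -40 0 0;-9 -40 0 0;-9 -40 0 0;-9 -40 0 0;-9 -40 0 0;-9 -40 0 0;-9 -40 0 0;-9 -40 0 0;-9 -40 0 0;0 0 0 0",
)

```text
time: 2.4
eef_pos: [487.0, -106.3, 226.5]
ee_rot: [0.015, 3.141, -0.004]
contact_force: [0.8, -0.2, 1.1]
width: 91.9
grip_force: 0.0
```

```bash
python3 - <<'E'
from h import *
s,o=look('wrist','w1')
print(o['time'],o['eef_pos'],o['ee_rot'],o['joint_positions'].round(2));print(np.array(s['hand_eye']).round(2),s['fx'],s['cx'],s['cy'])
for P in[(530,-154,36),(440,-138,36),(467,-21,100)]:print(proj(s,P,o))
E
```

```text
2.4 [ 487.01875279 -106.31603612  226.50646888] [ 0.01502302  3.14146783 -0.00443841] [ 0.18  0.2  -0.03  1.94  0.01  1.01  1.71]
[[   0.     -0.96   -0.3    80.53]
 [   1.      0.      0.     -0.45]
 [  -0.     -0.3     0.96 -158.16]
 [   0.      0.      0.      1.  ]] 372.3573705309637 277.99638781405577 205.41073439476452
[231.12110191 220.56709671]
[243.99191646 128.32884211]
[388.31811833 170.47090077]
```

View pics/w1.png

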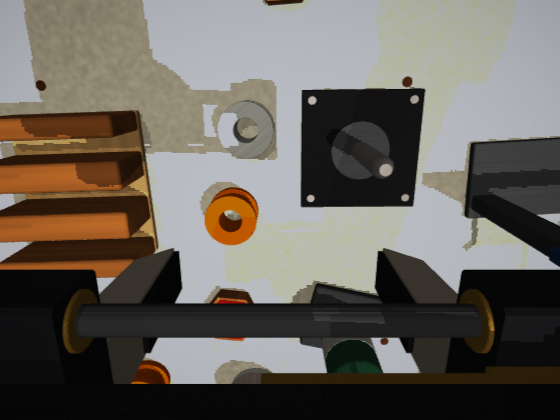

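```bash
python3 - <<'E'
from h import *
np.set_printoptions(precision=1,suppress=True)
s,o=load('w1');im=s['image'];h=cv2.cvtColor(im,cv2.COLOR_RGB2HSV);g=cv2.GaussianBlur(cv2.cvtColor(im,cv2.COLOR_RGB2GRAY),(3,3),0)
m=cv2.inRange(h,(8,150,225),(20,255,255))[150:260,180:290]
print('orange bright',cv2.countNonZero(m))
cs=max(cv2.findContours(m,0,1)[0],key=cv2.contourArea)
e=cv2.fitEllipse(cv2.convexHull(cs));print('or ell',np.array(e[0])+[180,150],e[1])
print(onz(s,np.array(e[0])+[180,150],36,o))
def hc(x0,x1,y0,y1,r0,r1):
    c=cv2.HoughCircles(g[y0:y1,x0:x1],cv2.HOUGH_GRADIENT_ALT,1,5,param1=100,param2=0.5,minRadius=r0,maxRadius=r1)
    if c is None:return print('none')
    for q in c[0][:5]:
        p=q[:2]+[x0,y0];print('circ',p,q[2],onz(s,p,36,o))
hc(180,290,150,260,8,34);hc(200,290,80,180,8,34)
def corn(x0,y0,x1,y1,th):
    mm=(g[y0:y1,x0:x1]>th).astype(np.uint8);n,_,st,c=cv2.connectedComponentsWithStats(mm);i=1+np.argmax(st[1:,4]);return c[i]+[x0,y0],st[i,4]
P=[]
for b in[(306,94,319,107),(409,93,421,106),(399,192,411,204),(305,192,317,204)]:
    c,a=corn(*b,140);P.append(onz(s,c,6,o)[:2]);print(c,a,P[-1])
print('plate centre',np.mean(P,0))
c,a=corn(375,158,398,182,140);print('tip',c,a,onz(s,c,100,o))
cv2.imwrite('pics/c2.png',cv2.resize(im[80:270,170:430],None,fx=3,fy=3,interpolation=cv2.INTER_CUBIC)[:,:,::-1])
E
```

```text
orange bright 0Traceback (most recent call last):
  File "<stdin>", line 6, in <module>
ValueError: max() iterable argument is empty
```

```bash
python3 - <<'E'
from h import *
np.set_printoptions(precision=1,suppress=True)
s,o=load('w1');im=s['image'];h=cv2.cvtColor(im,cv2.COLOR_RGB2HSV);g=cv2.GaussianBlur(cv2.cvtColor(im,cv2.COLOR_RGB2GRAY),(3,3),0)
print(h[205,231],h[195,238],h[220,212],h[112,246],h[130,245],g[169,386])
def hc(x0,x1,y0,y1,r0,r1):
    c=cv2.HoughCircles(g[y0:y1,x0:x1],cv2.HOUGH_GRADIENT_ALT,1,5,param1=60,param2=0.4,minRadius=r0,maxRadius=r1)
    if c is None:return print('none')
    for q in c[0][:6]:
        p=q[:2]+[x0,y0];print('circ',p,q[2],onz(s,p,36,o))
hc(180,290,150,260,8,34);hc(200,290,80,180,8,34)
def corn(x0,y0,x1,y1):
    r=g[y0:y1,x0:x1];_,mm=cv2.threshold(r,0,255,cv2.THRESH_OTSU);n,_,st,c=cv2.connectedComponentsWithStats(mm);i=1+np.argmax(st[1:,4]);return c[i]+[x0,y0],st[i,4]
P=[]
for b in[(306,94,319,107),(409,93,421,106),(399,192,411,204),(305,192,317,204)]:
    c,a=corn(*b);P.append(onz(s,c,6,o)[:2]);print(c,a,P[-1])
print('plate centre',np.mean(P,0))
c,a=corn(375,158,398,182);print('tip',c,a,onz(s,c,100,o))
cv2.imwrite('pics/c2.png',cv2.resize(im[80:270,170:430],None,fx=3,fy=3,interpolation=cv2.INTER_CUBIC)[:,:,::-1])
E
```

```text
[ 16 255 189] [ 10 248  69] [ 16 255 190] [ 25  23 133] [ 22  51 151] 161
circ [230. 220.] 27.089386 [ 529.4 -155.1   36. ]
circ [222. 202.] 24.496567 [ 510.7 -162.    36. ]
circ [230. 220.] 11.6574545 [ 529.4 -155.1   36. ]
circ [246. 130.] 28.150232 [ 441.5 -136.2   36. ]
circ [221. 118.] 17.04718 [ 430.5 -158.7   36. ]
circ [246. 130.] 12.054483 [ 441.5 -136.2   36. ]
circ [226. 129.] 13.963344 [ 440.5 -154.6   36. ]
circ [261. 143.] 18.257671 [ 453.6 -122.6   36. ]
circ [228. 120.] 13.846381 [ 432.4 -152.4   36. ]
[311.7 100. ] 58 [416.2 -73.6]
[414.2  98.9] 58 [416.   26.5]
[404.7 197.2] 45 [515.9  26.5]
[310.2 198.1] 44 [516.1 -73.3]
plate centre [466.  -23.5]
tip [385.2 169.5] 140 [466.2 -23.5 100. ]
```

View pics/c2.png

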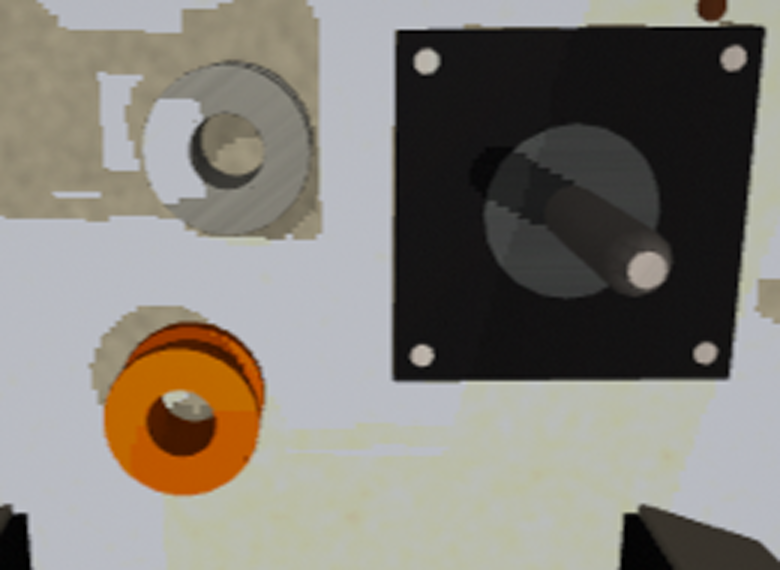

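Picture w1: collar0's top ring is at px (231,220), the aluminium collar at (246,130), the spindle tip at (385,169.5), and the plate screws agree with the spindle axis. That gives orange (529.6,-154.7), aluminium (441.5,-136.2) and spindle (466,-23.5). I'll grasp the aluminium collar first.

Request:
arm_command(
  deltas="22.7 -15 0 0;22.7 -15 0 0;0 0 40 0;0 0 40 0;0 0 40 0;0 0 40 0;0 0 18 0;0 0 18 0;0 0 18 0;0 0 0 0;0 0 0 0",
  hand=50,
)

```text
time: 3.55
eef_pos: [441.2, -128.4, 12.7]
ee_rot: [0.001, -3.14, -0.001]
contact_force: [-0.0, -0.4, 0.1]
width: 73.9
grip_force: 0.0
```

Request:
arm_command(
  deltas="0 -7.6 0 0;0 0 0 0",
)

```text
time: 3.75
eef_pos: [442.4, -138.5, 13.8]
ee_rot: [0.003, 3.139, -0.002]
contact_force: [-0.5, -0.7, 0.4]
width: 73.9
grip_force: 0.0
```

Request:
arm_command(
  deltas="0 0 0 0;0 0 0 0;0 0 0 0;0 0 0 0;0 0 0 0;0 0 0 0",
  hand=255,
  newtons=20,
)

```text
time: 4.35
eef_pos: [441.7, -137.1, 12.9]
ee_rot: [0.001, 3.141, 0.0]
contact_force: [-1.4, -0.7, 4.9]
width: 51.7
grip_force: 20.0
```

Request:
arm_command(
  deltas="0 0 -40 0;0 0 -40 0;0 0 -40 0;0 0 -15 0;-8.2 37.5 0 0;-8.2 37.5 0 0;-8.2 37.5 0 0;0 0 0 0;0 0 0 0;0 0 0 0",
)

```text
time: 5.35
eef_pos: [465.6, -25.8, 147.3]
ee_rot: [-0.003, -3.141, 0.001]
contact_force: [-0.7, -0.4, -1.7]
width: 52.2
grip_force: 20.0
```

```bash
python3 - <<'E'
from h import *
np.set_printoptions(precision=1,suppress=True)
s,o=look('wrist','w2');print(o['time'],o['eef_pos'],o['ee_rot'],o['width'],o['grip_force'])
print(proj(s,(466,-23.5,100),o),'collar top',proj(s,(o['eef_pos']+[0,0,24]),o))
im=s['image'];g=cv2.GaussianBlur(cv2.cvtColor(im,cv2.COLOR_RGB2GRAY),(3,3),0)
cv2.imwrite('pics/c3.png',im[150:420,130:430,::-1].repeat(2,0).repeat(2,1))
E
```

```text
5.35 [465.6 -25.8 147.3] [-0.  -3.1  0. ] 52.243675005683166 19.999742730287835
[282.4 233.3] collar top [278.7 296.5]
```

View pics/c3.png

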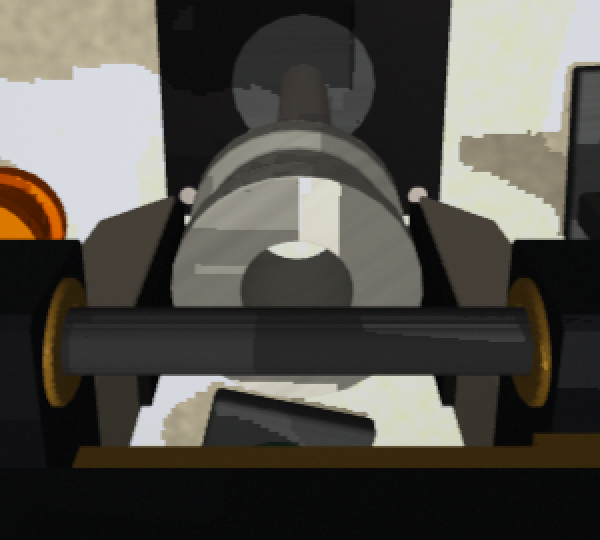

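```bash
python3 - <<'E'
from h import *
np.set_printoptions(precision=1,suppress=True)
s,o=load('w2');e=o['eef_pos']
for d in(-2,0,2):print(d,proj(s,e+[d-26,0,23.4],o),proj(s,e+[d-11.5,0,23.4],o))
E
```

```text
-2 [278.7 231.8] [278.7 265.8]
0 [278.7 236.6] [278.7 270.3]
2 [278.7 241.4] [278.7 274.8]
```

The held collar's bore is at about (278,291) px, centred on the tool to within 0.5 mm. I only need to shift +2.4 mm in y, then lower.

Request:
arm_command(
  deltas="0 2.4 0 0;0 0 15 0;0 0 15 0;0 0 12 0;0 0 8 0;0 0 0 0",
)

```text
time: 6.0
eef_pos: [465.2, -22.6, 96.6]
ee_rot: [-0.002, -3.139, -0.0]
contact_force: [-0.4, 0.6, -1.6]
width: 52.3
grip_force: 20.0
```

Request:
arm_command(
  deltas="0 0 10 0;0 0 15 0;0 0 15 0;0 0 13 0;0 0 0 0;0 0 0 0",
)

```text
time: 6.6
eef_pos: [466.2, -22.3, 44.6]
ee_rot: [-0.001, -3.141, -0.0]
contact_force: [-0.0, -1.1, -0.6]
width: 52.0
grip_force: 20.0
```

Request:
arm_command(
  deltas="0 -1 0 0;0 0 0 0;0 0 0 0;0 0 0 0;0 0 0 0",
  hand=50,
)

```text
time: 7.1
eef_pos: [466.4, -23.3, 45.0]
ee_rot: [0.001, 3.141, 0.0]
contact_force: [0.1, 1.0, 0.7]
width: 73.8
grip_force: 0.0
```

Request:
arm_command(
  deltas="0 0 -40 0;0 0 -40 0;0 0 -40 0;0 0 -40 0;0 -30 0 0;-9 -40 0 0;0 0 0 0;0 0 0 0",
)

```text
time: 7.9
eef_pos: [474.9, -94.1, 204.6]
ee_rot: [-0.005, -3.141, -0.0]
contact_force: [-0.5, -0.2, 0.1]
width: 73.8
grip_force: 0.0
```

```bash
python3 - <<'E'
from h import *
np.set_printoptions(precision=1,suppress=True)
s,o=look('wrist','w3');print(o['time'],o['eef_pos'],o['ee_rot'],o['width'])
im=s['image'];g=cv2.GaussianBlur(cv2.cvtColor(im,cv2.COLOR_RGB2GRAY),(3,3),0)
print('pred seat top',proj(s,(466,-23.5,42),o),'spin',proj(s,(466,-23.5,100),o))
p=proj(s,(529.6,-154.7,36),o);print('pred orange',p)
x0,y0=(p-55).astype(int)
c=cv2.HoughCircles(g[y0:y0+110,x0:x0+110],cv2.HOUGH_GRADIENT_ALT,1,5,param1=60,param2=0.4,minRadius=8,maxRadius=36)
for q in c[0][:5]:print(q[:2]+[x0,y0],q[2],onz(s,q[:2]+[x0,y0],36,o))
cv2.imwrite('pics/c4.png',im[:,:,::-1])
E
```

```text
7.9 [474.9 -94.1 204.6] [-0.  -3.1 -0. ] 73.76018543635942
pred seat top [358.5 175.1] spin [374.9 192.4]
pred orange [214.3 239.9]
[215. 239.] 28.864061 [ 528.7 -154.    36. ]
[218. 229.] 23.274984 [ 518.6 -150.6   36. ]
[218. 229.] 12.428401 [ 518.6 -150.6   36. ]
[198. 216.] 15.689796 [ 505.7 -168.5   36. ]
[215. 239.] 12.599707 [ 528.7 -154.    36. ]
```

View pics/c4.png

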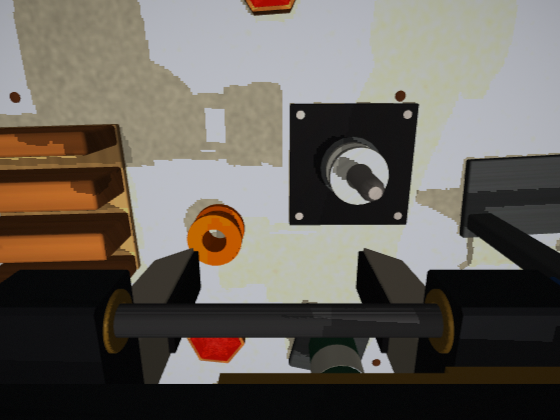

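The aluminium collar is seated: its top ring is at (358,175), as predicted. The orange collar is unchanged at (215,239). Grasping it next.

Request:
arm_command(
  deltas="-27.2 -30.2 0 0;-27.2 -30.2 0 0;0 0 40 0;0 0 40 0;0 0 40 0;0 0 30 0;0 0 20 0;0 0 15 0;0 0 7 0;0 0 0 0;0 0 0 0",
)

```text
time: 9.05
eef_pos: [530.3, -153.7, 13.5]
ee_rot: [0.001, 3.14, -0.0]
contact_force: [0.9, 0.5, 0.5]
width: 73.7
grip_force: 0.0
```

Request:
arm_command(
  deltas="0 0 0 0;0 0 0 0;0 0 0 0;0 0 0 0;0 0 0 0;0 0 0 0",
  hand=255,
)

```text
time: 9.65
eef_pos: [530.0, -154.1, 13.4]
ee_rot: [0.002, 3.141, -0.001]
contact_force: [-0.6, -0.4, 6.0]
width: 51.8
grip_force: 20.0
```

Request:
arm_command(
  deltas="0 0 -40 0;0 0 -40 0;0 0 -40 0;0 0 -15 0;15.7 32.7 0 0;15.7 32.7 0 0;15.7 32.7 0 0;15.7 32.7 0 0;0 0 0 0;0 0 0 0;0 0 0 0",
)

```text
time: 10.75
eef_pos: [467.1, -23.8, 147.7]
ee_rot: [0.003, 3.141, -0.001]
contact_force: [0.2, -1.2, -1.6]
width: 51.8
grip_force: 20.0
```

```bash
python3 - <<'E'
from h import *
np.set_printoptions(precision=1,suppress=True)
s,o=look('wrist','w4');e=o['eef_pos'];print(o['time'],e,o['ee_rot'],o['width'],o['grip_force'])
im=s['image']
h=cv2.cvtColor(im,cv2.COLOR_RGB2HSV);m=cv2.inRange(h,(12,180,90),(20,255,255))
c=[x for x in cv2.findContours(m[:305],0,1)[0] if cv2.contourArea(x)>400]
for x in c:print(cv2.boundingRect(x))
for d in(-2,0,2):print(d,proj(s,e+[d-26,0,23.4],o),proj(s,e+[d-11.5,0,23.4],o))
cv2.imwrite('pics/c5.png',im[150:420,130:430,::-1].repeat(2,0).repeat(2,1))
E
```

```text
10.75 [467.1 -23.8 147.7] [ 0.   3.1 -0. ] 51.75949626123275 19.9990397086367
(228, 237, 73, 42)
-2 [278.7 231.9] [278.7 265.9]
0 [278.7 236.7] [278.7 270.4]
2 [278.7 241.5] [278.7 274.9]
```

View pics/c5.png

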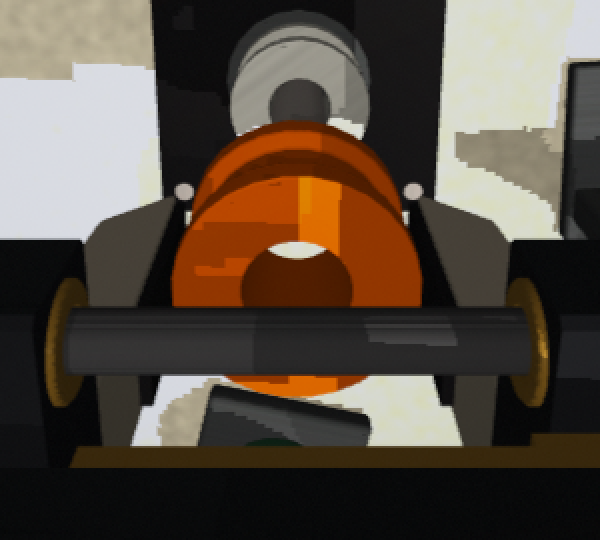

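The orange collar sits centred in the gripper, its bore edge at the same place as last time. Lowering it onto the first collar.

Request:
arm_command(
  deltas="1.2 0.3 0 0;0 0 15 0;0 0 15 0;0 0 12 0;0 0 8 0;0 0 0 0;0 0 10 0;0 0 12 0;0 0 10 0;0 0 6 0;0 0 0 0;0 0 0 0",
)

```text
time: 12.0
eef_pos: [465.5, -22.6, 59.6]
ee_rot: [-0.001, -3.141, -0.0]
contact_force: [0.0, -0.5, -1.0]
width: 51.5
grip_force: 20.0
```

Request:
arm_command(
  deltas="0 0 0 0;0 0 0 0;0 0 0 0;0 0 0 0;0 0 0 0",
  hand=50,
)

```text
time: 12.5
eef_pos: [465.7, -22.6, 59.9]
ee_rot: [0.001, 3.141, 0.0]
contact_force: [-0.2, -0.1, -0.4]
width: 73.6
grip_force: 0.0
```

Request:
arm_command(
  deltas="0 0 -40 0;0 0 -40 0;0 0 -40 0;0 0 -40 0;-20 -10 0 0;-20 -10 0 0;0 0 0 0;0 0 0 0",
)

```text
time: 13.3
eef_pos: [505.2, -42.7, 219.4]
ee_rot: [-0.002, -3.141, -0.0]
contact_force: [-0.3, 0.6, -0.4]
width: 73.7
grip_force: 0.0
```

```bash
python3 - <<'E'
from h import *
np.set_printoptions(precision=1,suppress=True)
s,o=look('wrist','w5');print(o['time'],o['eef_pos'],o['ee_rot'],o['width'])
im=s['image'];g=cv2.GaussianBlur(cv2.cvtColor(im,cv2.COLOR_RGB2GRAY),(3,3),0)
for z in(78,100):
  print('pred',z,proj(s,(466,-23.5,z),o))
h=cv2.cvtColor(im,cv2.COLOR_RGB2HSV)
for b in blobs(im,(0,180,60),(6,255,255),150)[1]+blobs(im,(8,180,60),(20,255,255),300)[1]:print(b)
cv2.imwrite('pics/c6.png',im[:,:,::-1])
E
```

```text
13.3 [505.2 -42.7 219.4] [-0.  -3.1 -0. ] 73.65259690661267
pred 78 [302.2 144.2]
pred 100 [304.  148.3]
(array([ 11.6, 102.8]), array([  0,  91,  26,  24, 578], dtype=int32))
(array([302.6, 142.4]), array([ 271,  109,   65,   67, 2807], dtype=int32))
(array([ 18.7, 155.7]), array([   0,  140,   41,   32, 1164], dtype=int32))
(array([ 24.1, 208.1]), array([   0,  194,   52,   29, 1385], dtype=int32))
(array([ 28.9, 252.3]), array([   0,  243,   61,   20, 1067], dtype=int32))
```

View pics/c6.png

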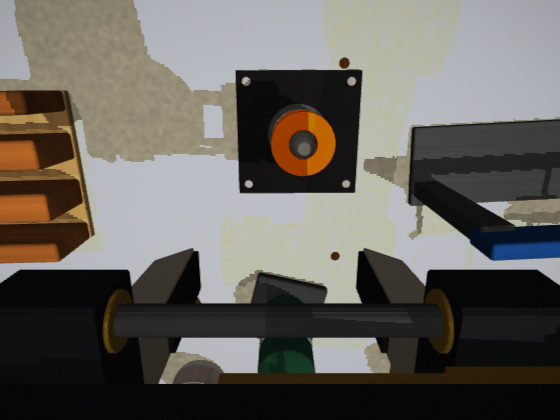

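Both collars are stacked on the spindle: the orange ring is at (303,143) against a predicted (302,144). Now the cap.

Request:
arm_command(
  deltas="-40 1.2 0 0;-40 1.2 0 0;-40 1.2 0 0;-40 1.2 0 0;0 0 20 0;0 0 20 0;0 0 15 0;0 0 7 0;0 0 0 0;0 0 0 0",
  hand=255,
)

```text
time: 14.35
eef_pos: [665.9, -37.9, 158.5]
ee_rot: [0.001, 3.141, 0.0]
contact_force: [-0.9, 0.0, -0.1]
width: 1.2
grip_force: 0.0
```

Request:
arm_command(
  deltas="0 0 4 0;0 0 4 0;0 0 3 0;0 0 0 0;0 0 0 0",
)

```text
time: 14.85
eef_pos: [665.5, -38.0, 146.7]
ee_rot: [-0.001, -3.141, -0.0]
contact_force: [0.5, -0.2, 0.6]
width: 0.3
grip_force: 0.0
```

Request:
arm_command(
  deltas="0 0 3 0;0 0 2 0;0 0 1 0;0 0 0 0;0 0 0 0",
)

```text
time: 15.35
eef_pos: [665.9, -38.0, 141.3]
ee_rot: [0.001, 3.141, -0.0]
contact_force: [-1.8, 0.2, 6.5]
width: 0.7
grip_force: 2.7
```

Request:
arm_command(
  deltas="0 0 1.5 0;0 0 0 0;0 0 0 0",
)

```text
time: 15.65
eef_pos: [665.8, -38.0, 140.4]
ee_rot: [0.001, 3.141, -0.0]
contact_force: [-2.9, -0.6, 8.5]
width: 0.5
grip_force: 4.1
```

Request:
arm_command(
  deltas="0 0 -5 0;0 0 -10 0;0 0 -30 0;0 0 -20 0;0 0 0 0;0 0 0 0",
)

```text
time: 16.25
eef_pos: [665.6, -37.9, 204.3]
ee_rot: [0.001, 3.141, 0.0]
contact_force: [-1.5, -0.3, -0.2]
width: 0.4
grip_force: 0.0
```

```bash
python3 - <<'E'
from h import *
np.set_printoptions(precision=1,suppress=True)
t,s=load('top0'),load('scene0')
T=[(135.7,223.2),(182.6,220.2),(229.4,216.8)];S=[(406.5,119),(365.,137.),(321.8,157.5)]
for a,b in zip(T,S):print(onz(t,a,176),tri(t,a,s,b))
for p in[(88,258),(197,246)]:print('tab',onz(t,np.array(p)/2.35+[100,130],188))
for p in[(647,235),(770,228),(656,358),(774,347)]:print('rack',onz(t,np.array(p)/2.35+[100,130],70))
E
```

```text
[591.4 393.1 176. ] (array([592.9, 395.9, 174.4]), np.float64(5.028826942309796))
[597.1 274.  176. ] (array([597.9, 275.1, 177.2]), np.float64(3.129523552384373))
[603.8 155.5 176. ] (array([604.4, 156.7, 176.6]), np.float64(2.755155263072833))
tab [549.4 384.7 188. ]
tab [560.3 268.4 188. ]
rack [ 567.  -230.4   70. ]
rack [ 572.9 -373.    70. ]
rack [ 424.6 -237.1   70. ]
rack [ 435.4 -373.3   70. ]
```

Request:
arm_command(
  deltas="0 0 -32 -0.05;0 0 -32 0;0 0 -32 0;5 45 0 0;5 45 0 0;5 45 0 0;5 45 0 0;5 45 0 0;5 45 0 0;5 45 0 0;5 45 0 0;0 0 0 0;0 0 0 0;0 0 0 0",
  hand=70,
)

```text
time: 17.65
eef_pos: [608.1, 317.9, 298.8]
ee_rot: [0.075, -3.139, 0.003]
contact_force: [0.7, -0.3, 0.2]
width: 66.6
grip_force: 0.0
```

```bash
python3 - <<'E'
from h import *
np.set_printoptions(precision=1,suppress=True)
s,o=look('wrist','w6');print(o['time'],o['eef_pos'],o['ee_rot'],o['width'],o['joint_positions'])
im=s['image']
for P in[(592,393.5,176),(597.5,274,176),(604,156,176),(549.4,384.7,188),(560.3,268.4,188)]:print(proj(s,P,o))
for b in blobs(im,(20,150,90),(34,255,255),10)[1]:print(b[0],b[1][2:],onz(s,b[0],176,o))
E
```

```text
17.65 [608.1 317.9 298.8] [ 0.1 -3.1  0. ] 66.5513931379248 [-0.4  0.5 -0.1  1.4  0.1  1.3  1. ]
[377.2 182.4]
[222.8 181.9]
[ 70.6 182.8]
[376.7 127.4]
[212.8 134.8]
[ 70.2 184.6] [ 8  9 50] [605.5 155.5 176. ]
[225.8 183.4] [10  7 45] [598.6 276.3 176. ]
[381.4 184. ] [10  9 68] [593.1 396.9 176. ]
```

View pics/w6.png

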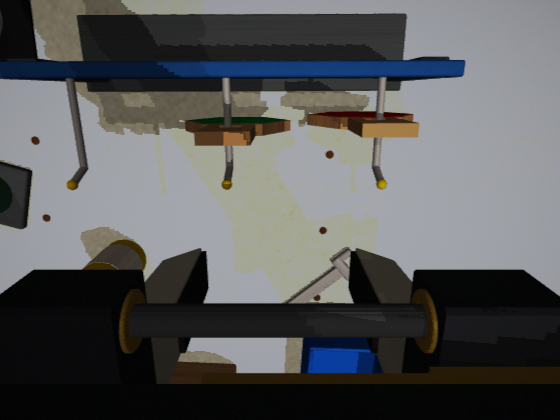

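```bash
python3 - <<'E'
from h import *
np.set_printoptions(precision=1,suppress=True)
s,o=load('w6');im=s['image'];h=cv2.cvtColor(im,cv2.COLOR_RGB2HSV)
for y in(114,118,122,126,130,134,138,142):
    for a in(180,304):
        r=h[y,a:a+120:5];print(y,a,' '.join(f'{q[0]}/{q[1]}/{q[2]}' for q in r[::1]))
E
```

```text
114 180 22/54/103 21/55/98 20/56/100 23/54/99 22/56/101 21/54/99 21/56/96 22/56/100 23/55/98 13/28/63 13/35/51 22/55/102 22/53/106 22/55/106 21/55/97 22/54/103 23/53/97 34/26/165 30/39/163 36/15/165 37/14/165 34/22/165 35/19/165 37/14/165
114 304 28/34/135 14/144/62 5/224/58 2/241/54 0/244/48 1/255/43 1/250/47 0/234/48 0/249/46 1/250/47 1/255/46 1/249/46 0/244/47 0/242/40 1/250/47 12/30/86 0/249/40 1/244/47 179/250/47 1/250/47 1/250/48 10/180/58 110/14/169 113/12/168
118 180 23/54/99 21/55/98 23/53/96 26/53/96 22/52/93 52/85/57 66/230/30 66/238/30 66/238/30 13/29/62 12/27/48 67/214/31 68/247/30 66/224/33 67/232/33 68/240/34 68/233/35 68/240/34 66/227/36 61/75/78 39/11/158 37/27/162 35/26/165 36/23/165
118 304 23/52/98 14/161/79 14/161/87 14/164/92 14/162/85 14/162/88 14/164/67 14/163/72 14/159/96 13/172/40 14/163/50 15/168/50 14/159/88 14/161/92 14/163/72 15/29/87 14/162/96 14/165/51 13/158/50 17/147/116 15/161/111 15/162/113 110/14/170 113/14/170
122 180 22/50/96 15/120/66 14/166/60 17/156/44 60/178/33 66/214/31 66/238/30 68/230/31 68/255/30 13/29/61 10/31/50 66/223/32 65/239/31 68/
[... 2200 characters left out ...]
/165 33/28/166 28/42/164 34/23/165 36/15/165 37/14/165 35/20/165 34/23/165 35/29/165 25/20/75 14/28/139 35/17/165 36/23/165 113/13/171 110/14/170 113/14/170 113/12/170 113/14/170 110/14/170
142 180 34/25/165 34/22/165 33/40/166 14/132/93 14/159/82 14/162/82 14/162/82 14/159/82 14/159/82 14/160/156 15/158/155 14/160/155 14/159/156 15/161/155 15/168/53 35/26/166 34/23/166 33/28/166 34/37/166 34/25/166 37/20/166 36/25/166 32/38/166 113/12/172
142 304 113/12/172 107/11/170 109/12/171 34/38/166 33/28/166 33/28/166 35/29/166 31/36/165 43/11/166 35/29/166 35/26/166 34/23/165 34/22/165 36/22/165 17/27/65 14/29/134 35/17/164 113/12/171 110/13/171 113/12/170 113/13/171 113/12/170 113/13/171 113/12/170
```

```bash
python3 - <<'E'
from h import *
np.set_printoptions(precision=2,suppress=True)
s,o=load('w6');im=s['image'];h=cv2.cvtColor(im,cv2.COLOR_RGB2HSV).astype(int)
def ext(cond,x0,x1,y0,y1):
    m=cond[y0:y1,x0:x1].astype(np.uint8);c=max(cv2.findContours(m,0,1)[0],key=cv2.contourArea);r=cv2.boundingRect(c);M=cv2.moments(m,True)
    q=cv2.minAreaRect(c);print('bbox',r[0]+x0,r[1]+y0,r[2:],'cen',M['m10']/M['m00']+x0,M['m01']/M['m00']+y0,'rect',q);return M['m10']/M['m00']+x0,M['m01']/M['m00']+y0
red=ext((h[...,2]>155)&(h[...,1]>120),350,430,118,145)
gr=ext((h[...,1]>120)&(h[...,2]>74),190,262,131,150)
B=np.array([(605.5,155.5),(598.6,276.3),(593.1,396.9)])
u=(B[2]-B[0])/np.linalg.norm(B[2]-B[0]);v=np.array([u[1],-u[0]]);print('yaw',np.arctan2(v[1],v[0]))
for p,b in((red,B[2]),(gr,B[1])):
    P=onz(s,p,188,o)[:2];d=P-b;print(P,'behind elbow',d@v+9,'lat',d@u)
E
```

```text
bbox 363 124 (56, 13) cen 390.2703081232493 129.99159663865547 rect ((40.5, 12.0), (12.0, 55.0), 90.0)
bbox 194 131 (56, 15) cen 223.6754617414248 137.77572559366754 rect ((31.628849029541016, 7.31369686126709), (13.752238273620605, 54.988548278808594), 88.83085632324219)
yaw 0.05132191855265327
[550.74 394.53] behind elbow -33.4288382771233 lat -0.18923818657160993
[562.03 276.17] behind elbow -27.524770951109645 lat 1.7499413978605225
```

The templates measure 33 mm (red, tab top px (390,130)) and 28 mm (green, (222,138)) behind their elbows. Both tabs are centred on their prongs, with yaw 0.05. Red goes first: grip low on the tab, at hole height, so the barb itself can tilt the template in the pads.

Request:
arm_command(
  deltas="18 26.5 0 0;18 26.5 0 0;17.5 26.5 0 0;0 0 40 0;0 0 40 0;0 0 15 0;0 0 0 0;0 0 0 0;0 0 0 0",
  hand=75,
  newtons=6,
)

```text
time: 18.6
eef_pos: [552.2, 396.9, 207.8]
ee_rot: [-0.076, 3.137, 0.004]
contact_force: [0.4, -0.4, 1.3]
width: 64.9
grip_force: 0.0
```

```bash
python3 - <<'E'
from station import arm
o=arm.get_obs();print(o['eef_pos'],o['ee_rot'],o['width'])
E
```

```text
[552.23805607 396.89721687 207.83753127] [-0.07561895  3.13738942  0.00368984] 64.93424926813985
```

Request:
arm_command(
  deltas="1.2 -2.4 0 0;0 0 20 0;0 0 20 0;0 0 16 0;0 0 10 0;0 0 0 0;0 0 0 0;0 0 0 0",
)

```text
time: 19.4
eef_pos: [550.2, 394.5, 140.4]
ee_rot: [-0.077, 3.139, 0.002]
contact_force: [0.2, -0.8, 0.8]
width: 64.9
grip_force: 0.0
```

Request:
arm_command(
  deltas="0 0 8 0;0 0 0.5 0;0 0 0 0;0 0 0 0",
)

```text
time: 19.8
eef_pos: [549.5, 394.0, 130.7]
ee_rot: [-0.077, 3.141, 0.0]
contact_force: [0.1, -0.1, -0.6]
width: 64.7
grip_force: 0.0
```

Request:
arm_command(
  deltas="0 0 0 0;0 0 0 0;0 0 0 0;0 0 0 0;0 0 0 0;0 0 0 0",
  hand=255,
  newtons=6,
)

```text
time: 20.4
eef_pos: [549.5, 394.0, 130.8]
ee_rot: [-0.077, 3.141, 0.0]
contact_force: [0.2, 0.9, 0.6]
width: 39.8
grip_force: 6.0
```

Request:
arm_command(
  deltas="0 0 -3 0;0 0 -3 0;0 0 -2 0;0 0 0 0;0 0 0 0",
)

```text
time: 20.9
eef_pos: [549.5, 394.0, 138.8]
ee_rot: [-0.077, 3.141, 0.0]
contact_force: [0.7, -0.2, -1.4]
width: 39.9
grip_force: 6.0
```

Request:
arm_command(
  deltas="-5 0 0 0;-8 0 0 0;-8 0 0 0;-7 0 0 0;0 0 0 0;0 0 0 0",
)

```text
time: 21.5
eef_pos: [577.6, 395.2, 138.4]
ee_rot: [0.077, -3.14, 0.0]
contact_force: [-0.9, -0.8, -1.0]
width: 40.3
grip_force: 6.0
```

Request:
arm_command(
  deltas="-1 0 0 0;-1 0 0 0;-1 0 -0.5 0;-1 0 -0.5 0;-1 0 -0.5 0;-1 0 -0.5 0;0 0 0 0;0 0 0 0",
)

```text
time: 22.3
eef_pos: [580.5, 395.6, 139.4]
ee_rot: [0.079, -3.135, 0.003]
contact_force: [-6.9, -1.1, -1.8]
width: 40.1
grip_force: 6.0
```

```bash
python3 - <<'E'
from h import *
s,o=look('scene','s1');print(o['eef_pos'],o['contact_force'],o['wrist_torque'])
c=proj(s,(575,393,140));x,y=c.astype(int);print(c)
cv2.imwrite('pics/c7.png',cv2.resize(s['image'][y-60:y+60,x-75:x+75],None,fx=5,fy=5,interpolation=cv2.INTER_CUBIC)[:,:,::-1])
E
```

```text
[580.49280175 395.62362631 139.43690635] [-6.92208802 -1.05291692 -1.78235015] [-0.15307885  1.3542857   0.01248541]
[396.58252051 125.18017376]
```

View pics/c7.png

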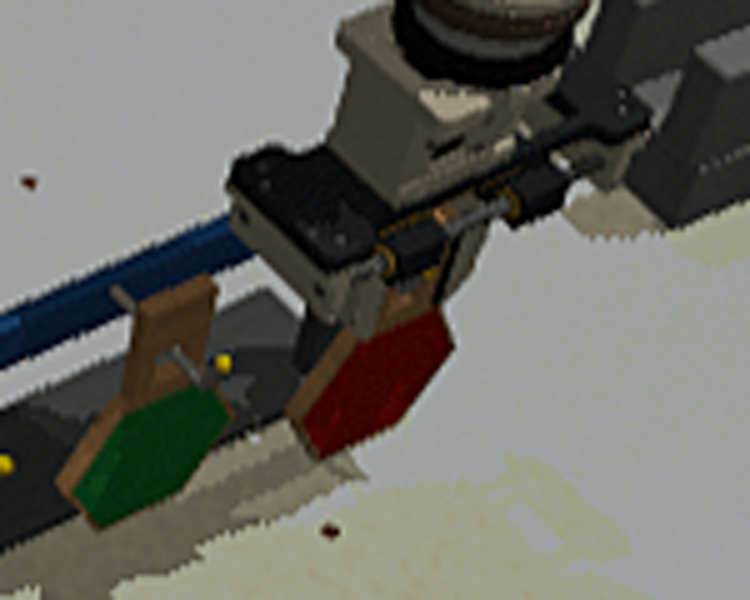

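The red template has met the barb (6.9 N) and hangs clear of everything else. I'll follow the wire out and up.

Request:
arm_command(
  deltas="-1 0 -1 0;-1 0 -1 0;-1 0 -1.5 0;-1 0 -1.5 0;0 0 0 0;0 0 0 0",
)

```text
time: 22.95
eef_pos: [583.6, 396.1, 144.5]
ee_rot: [0.08, -3.134, 0.003]
contact_force: [-8.9, -1.1, 0.2]
width: 40.2
grip_force: 6.0
```

Request:
arm_command(
  deltas="-1 0 -2 0;-1 0 -2 0;-1 0 -2 0;-1 0 -2 0;0 0 0 0;0 0 0 0",
)

```text
time: 23.55
eef_pos: [590.1, 396.3, 152.5]
ee_rot: [0.078, -3.138, 0.001]
contact_force: [-4.6, 1.4, -7.9]
width: 39.8
grip_force: 6.0
```

```bash
cat > tilt.py <<'E'
from h import *
import sys
np.set_printoptions(precision=1,suppress=True)
col,tag,g=sys.argv[1],sys.argv[2],float(sys.argv[3]) # g: grasp centre above template mid
s,o=look('scene',tag);e=o['eef_pos']+[0,0,19];print(o['eef_pos'],o['contact_force'],o['width'])
rng=((0,150,40),(7,255,255)) if col=='red' else ((50,120,30),(80,255,255))
m,B=blobs(s['image'],*rng,60)
a=0.051;v=np.array([np.cos(a),np.sin(a),0]);z=np.array([0,0,1.])
for t in range(-30,61,10):
    r=np.radians(t);n=v*np.cos(r)+z*np.sin(r);up=z*np.cos(r)-v*np.sin(r)
    print(t,proj(s,e-up*(g+30)+n*5),end=' ')
print()
for b in B:
    if b[1][4]>150:print(b[0],b[1])
E
python3 tilt.py red s2 37
```

```text
[590.1 396.3 152.5] [-4.6  1.4 -7.9] 39.849203500427116
-30 [391.2 129.7] -20 [393.7 133.6] -10 [396.4 137.1] 0 [399.5 140.2] 10 [402.7 142.6] 20 [406.  144.4] 30 [409.4 145.5] 40 [412.6 145.8] 50 [415.7 145.4] 60 [418.4 144.1] 
[ 8.7 84.6] [  0  43  27  71 991]
[398. 140.] [383 125  30  31 415]
[171.5 154.6] [162 147  20  16 222]
[529.8 216.8] [ 488  179   72   85 3040]
[203.  271.3] [191 261  25  22 377]
```

Tilt reads about 0: the pads' torsional grip is too strong and the template slides in them instead of turning. Change of plan: back off, re-grip only the very top of the tab, and tilt it by pushing its back face against the rail's top edge, which gives a long lever under a short pad contact.

Request:
arm_command(
  deltas="1 0 2 0;1 0 2 0;1 0 2 0;1 0 2 0;1 0 1 0;2 0 0 0;3 0 0 0;5 0 0 0;5 0 0 0;5 0 0 0;5 0 0 0;0 0 0 0;0 0 0 0",
)

```text
time: 24.9
eef_pos: [561.4, 394.6, 144.9]
ee_rot: [-0.078, 3.14, 0.0]
contact_force: [-0.2, 0.5, -1.2]
width: 39.9
grip_force: 6.0
```

```bash
python3 tilt.py red s3 37
```

```text
[561.4 394.6 144.9] [-0.2  0.5 -1.2] 39.8907868281122
-30 [383.3 124.8] -20 [385.7 128.6] -10 [388.4 132.1] 0 [391.4 135.1] 10 [394.5 137.5] 20 [397.7 139.2] 30 [400.9 140.2] 40 [404.  140.5] 50 [406.9 139.9] 60 [409.5 138.6] 
[ 8.7 84.8] [  0  41  27  73 986]
[389.5 135.6] [375 122  30  28 410]
[171.6 154.6] [162 147  20  16 223]
[529.7 216.8] [ 488  179   72   85 3049]
[203.  271.3] [191 261  25  22 377]
```

Request:
arm_command(
  deltas="0 0 3 0;0 0 3 0;0 0 0 0;0 0 0 0",
)

```text
time: 25.35
eef_pos: [561.4, 394.4, 138.3]
ee_rot: [0.077, -3.14, 0.0]
contact_force: [-0.3, 0.5, -0.2]
width: 39.7
grip_force: 6.0
```

Request:
arm_command(
  deltas="0 0 0 0;0 0 0 0;0 0 0 0;0 0 0 0",
  hand=75,
)

```text
time: 25.75
eef_pos: [561.5, 394.6, 138.9]
ee_rot: [-0.077, 3.14, 0.0]
contact_force: [0.6, 0.3, 0.4]
width: 63.7
grip_force: 0.0
```

Request:
arm_command(
  deltas="0 0 -30 0;0 0 -40 0;0 0 -40 0;0 0 -40 0;-20 -20 0 0;-20 -20 0 0;0 0 0 0;0 0 0 0;0 0 0 0",
)

```text
time: 26.65
eef_pos: [602.4, 357.6, 288.5]
ee_rot: [0.079, -3.14, -0.001]
contact_force: [0.1, 0.9, -0.8]
width: 64.8
grip_force: 0.0
```

```bash
cat > tabs.py <<'E'
from h import *
import sys
np.set_printoptions(precision=1,suppress=True)
s,o=look('wrist',sys.argv[1]);im=s['image'];h=cv2.cvtColor(im,cv2.COLOR_RGB2HSV)
print(o['time'],o['eef_pos'],o['ee_rot'],o['width'])
B=[b for b in blobs(im,(20,150,90),(34,255,255),10)[1] if b[1][1]<260]
for b in B:print('bead',b[0],b[1][2:],onz(s,b[0],176,o)[:2])
# tab top face: wood-hue region around the prediction
for nm,P in(('red',(553,394.5,188)),('green',(562,276.2,188))):
    p=proj(s,P,o);x0,y0=(p-[55,25]).astype(int);x0=max(x0,0);y0=max(y0,0);print(nm,'pred',p)
    m=((h[...,1]>120)&(abs(h[...,0].astype(int)-15)<4)).astype(np.uint8)
    for y in range(y0,y0+55,5):
        r=im[y,x0:x0+110:6].astype(int);print(y,x0,' '.join(f'{h[y,x0+6*i,0]}/{h[y,x0+6*i,2]}' for i in range(19)))
E
python3 tabs.py w7
```

```text
26.65 [602.4 357.6 288.5] [ 0.1 -3.1 -0. ] 64.81735399527693
bead [ 10.5 192.4] [11 10 80] [605.7 156.1]
bead [330.7 192. ] [10  9 71] [593.1 396.7]
bead [169.5 192.3] [ 6  6 30] [599.6 275.5]
red pred [335.4 140.3]
115 280 21/100 22/102 21/96 22/101 20/101 23/100 23/101 22/103 14/116 30/143 43/166 35/167 37/166 35/166 36/166 45/165 109/172 113/172 107/170
120 280 42/167 21/101 6/70 6/100 6/72 5/72 6/102 6/67 14/120 5/95 13/129 30/159 34/166 36/167 34/167 36/167 114/173 110/172 110/171
125 280 4/56 1/48 179/48 0/48 179/48 0/48 1/47 1/48 17/80 0/46 0/48 0/47 0/47 1/48 4/55 14/91 111/173 113/173 113/172
130 280 14/71 14/68 14/73 14/98 14/53 13/52 14/107 14/108 15/82 14/97 14/53 13/53 18/148 14/111 14/127 14/113 113/173 113/172 113/173
135 280 14/71 14/68 14/73 14/98 14/45 14/50 15/51 14/51 14/51 13/50 13/50 13/51 14/50 15/50 14/125 13/125 113/173 113/172 110/173
140 280 32/167 33/167 23/134 16/121 15/46 14/109 14/109 14/109 13/109 17/167 17/167 17/167 17/167 17/167 110/173 110/170 113/174 113/173 113/173
145 280 33/168 32/168 34/167 36/168 14/57 14/109 14/109 14/109 13/107 17/167 17/16
[... 1491 characters left out ...]
4 113/170 113/172 14/82 14/82 14/82 14/80 14/82 14/81 14/81 14/82 14/81 14/33 36/168 36/168 38/168 39/167
154 108 110/171 110/171 33/165 113/171 113/171 113/172 110/172 113/173 110/173 110/170 36/167 11/67 38/136 32/166 34/167 34/167 32/167 38/168 35/168
159 108 105/168 113/171 105/167 113/172 113/173 113/172 113/173 113/173 48/167 113/173 35/167 13/65 32/120 33/167 37/167 34/167 36/167 34/167 34/168
164 108 113/171 113/172 48/165 107/170 113/172 105/169 105/168 113/173 110/173 110/173 102/169 13/63 27/72 35/167 38/168 35/168 36/167 35/167 35/168
169 108 90/165 113/172 113/172 33/165 113/172 110/172 110/172 109/172 116/173 111/174 113/172 17/61 18/54 36/168 33/167 35/168 41/168 33/167 30/165
```

```bash
python3 - <<'E'
from h import *
s,o=load('w7');h=cv2.cvtColor(s['image'],cv2.COLOR_RGB2HSV)
m=cv2.inRange(h,(12,120,100),(20,255,255));m[:137]=0;m[156:]=0;m[:,:300]=0;m[:,368:]=0
c=max(cv2.findContours(m,0,1)[0],key=cv2.contourArea);r=cv2.boundingRect(c);q=cv2.minAreaRect(c);print(r,q)
P=onz(s,q[0],188,o);print(P,o['eef_pos']); print('elbow',np.array([593.1,396.8])-9*np.array([.9987,.0513]))
E
```

```text
(306, 137, 58, 15) ((334.5, 144.0), (14.0, 57.0), 90.0)
[555.58332887 394.15480212 188.        ] [602.44950611 357.57646215 288.50649662]
elbow [584.1117 396.3383]
```

Request:
arm_command(
  deltas="22.4 19.5 0 0;22.4 19.5 0 0;0 0 35 0;0 0 35 0;0 0 23 0;0 0 10 0;0 0 0 0;0 0 0 0;0 0 0 0",
)

```text
time: 27.6
eef_pos: [557.6, 394.3, 187.7]
ee_rot: [-0.077, 3.138, 0.003]
contact_force: [-0.8, -0.6, 0.1]
width: 65.0
grip_force: 0.0
```

Request:
arm_command(
  deltas="1.5 0 10 0;0 0 0 0;0 0 0 0",
)

```text
time: 27.9
eef_pos: [555.0, 393.1, 175.5]
ee_rot: [0.077, -3.14, 0.0]
contact_force: [0.0, 0.5, -0.7]
width: 64.9
grip_force: 0.0
```

Request:
arm_command(
  deltas="0 0 0 0;0 0 0 0;0 0 0 0;0 0 0 0;0 0 0 0;0 0 0 0",
  hand=255,
  newtons=20,
)

```text
time: 28.5
eef_pos: [555.3, 393.3, 175.9]
ee_rot: [-0.077, 3.14, 0.0]
contact_force: [-0.2, -0.7, 1.7]
width: 39.7
grip_force: 20.0
```

Request:
arm_command(
  deltas="0 0 -2 0;0 0 -3 0;0 0 -3 0;0 0 0 0;0 0 0 0",
)

```text
time: 29.0
eef_pos: [555.3, 393.3, 183.8]
ee_rot: [-0.077, 3.14, 0.0]
contact_force: [-0.4, -0.5, -0.6]
width: 39.4
grip_force: 20.0
```

```bash
python3 tilt.py red s4 81
```

```text
[555.3 393.3 183.8] [-0.4 -0.5 -0.6] 39.391771401754774
-30 [376.1 117.9] -20 [379.9 124.3] -10 [384.3 130. ] 0 [389.  135.1] 10 [394.1 139.2] 20 [399.5 142.3] 30 [404.8 144.2] 40 [410.2 144.9] 50 [415.3 144.3] 60 [420.  142.4] 
[ 8.7 84.7] [  0  41  27  73 987]
[389.3 135.6] [375 122  30  28 416]
[171.6 154.6] [162 147  20  16 223]
[529.8 216.8] [ 488  179   72   85 3035]
[203.  271.4] [191 261  25  22 376]
```

Upright, as predicted (centroid (389,136)). Now pushing back against the rail's top edge to tilt it.

Request:
arm_command(
  deltas="7 0 0 0;10 0 0 0;10 0 0 0;6 0 0 0;3 0 0 0;2 0 0 0;2 0 0.5 0;2 0 0.5 0;2 0 0.5 0;2 0 0.5 0;2 0 0.5 0;2 0 0.5 0;0 0 0 0;0 0 0 0",
)

```text
time: 30.45
eef_pos: [507.1, 391.2, 182.3]
ee_rot: [-0.076, 3.137, 0.003]
contact_force: [4.5, -0.2, 5.6]
width: 39.6
grip_force: 20.0
```

```bash
python3 tilt.py red s5 81
```

```text
[507.1 391.2 182.3] [ 4.5 -0.2  5.6] 39.56773181179524
-30 [364.6 107. ] -20 [368.3 113.2] -10 [372.5 118.8] 0 [377.1 123.6] 10 [382.  127.6] 20 [387.1 130.5] 30 [392.2 132.2] 40 [397.2 132.7] 50 [402. 132.] 60 [406.4 129.9] 
[ 8.8 85. ] [  0  41  27  73 969]
[385.8 130.5] [372 114  29  34 614]
[171.6 154.6] [162 147  20  16 223]
[529.9 216.8] [ 488  179   72   85 3018]
[203.  271.3] [191 261  25  22 376]
```

Request:
arm_command(
  deltas="2 0 0 0;2 0 0 0;2 0 0 0;2 0 0 0;2 0 0 0;0 0 0 0;0 0 0 0",
)

```text
time: 31.2
eef_pos: [497.1, 390.2, 181.0]
ee_rot: [-0.076, 3.138, 0.001]
contact_force: [7.4, 0.9, -1.7]
width: 39.8
grip_force: 20.0
```

```bash
python3 tilt.py red s6 81
```

```text
[497.1 390.2 181. ] [ 7.4  0.9 -1.7] 39.79383957732353
-30 [362.  105.1] -20 [365.7 111.3] -10 [369.9 116.9] 0 [374.4 121.7] 10 [379.3 125.6] 20 [384.3 128.4] 30 [389.3 130.1] 40 [394.3 130.6] 50 [399.  129.8] 60 [403.3 127.7] 
[ 8.7 84.6] [  0  41  27  74 985]
[390.3 131.7] [376 114  30  36 715]
[171.6 154.6] [162 147  20  16 223]
[529.7 216.7] [ 488  179   72   85 3011]
[203.  271.3] [191 261  25  22 377]
```

The tilt is now about 32°. Moving forward along the prong.

Request:
arm_command(
  deltas="-3 0 0.5 0;-5 0 0.5 0;-8 0 0.5 0;-10 0 0 0;-10 0 0 0;-8 0 0 0;-6 0 0 0;0 0 0 0;0 0 0 0",
)

```text
time: 32.15
eef_pos: [545.0, 392.7, 179.0]
ee_rot: [0.077, -3.14, 0.0]
contact_force: [1.4, 0.1, -1.1]
width: 39.7
grip_force: 20.0
```

```bash
python3 tilt.py red s7 81; python3 - <<'E'
from h import *
s,o=look('wrist','w8')
P=np.array([584.1,396.3,155]);c=proj(s,P,o);print(c)
cv2.imwrite('pics/c8.png',cv2.resize(s['image'][150:420,180:420],None,fx=2.2,fy=2.2)[:,:,::-1])
E
```

```text
[545.  392.7 179. ] [ 1.4  0.1 -1.1] 39.660249194664395
-30 [373.2 116.8] -20 [377.  123.2] -10 [381.3 128.9] 0 [386.1 133.8] 10 [391.1 137.9] 20 [396.3 141. ] 30 [401.6 142.9] 40 [406.9 143.6] 50 [411.9 143. ] 60 [416.5 141. ] 
[ 8.6 84.6] [  0  43  27  71 989]
[402.4 143. ] [388 124  30  39 775]
[171.6 154.6] [162 147  20  16 223]
[529.7 216.9] [ 488  179   72   85 3016]
[203.  271.3] [191 261  25  22 377]
[281.05341206 313.20924029]
```

View pics/c8.png

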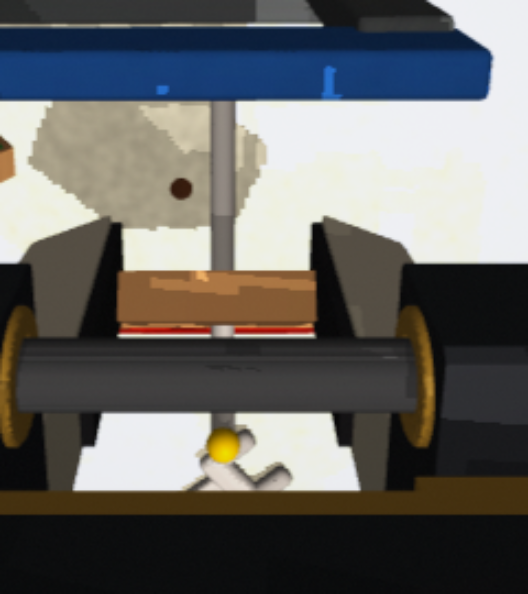

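The tilt is holding at 31°, and the wire runs within 2 mm of the tab's centre (crop x 222 vs 217). Continue to the elbow, then up along the barb.

Request:
arm_command(
  deltas="-8 0 0 0;-6 0 0 0;-3.5 0 0 0;-1.5 0.5 -1 0;-1.5 0.5 -1.5 0;-1 0.5 -2 0;0 0 0 0;0 0 0 0",
)

```text
time: 33.05
eef_pos: [566.5, 395.5, 183.9]
ee_rot: [-0.078, 3.141, 0.0]
contact_force: [-0.8, 0.0, -0.9]
width: 39.7
grip_force: 20.0
```

Request:
arm_command(
  deltas="-1 0 -2.3 0;-1 0 -2.3 0;-1 0 -2.3 0;-1 0 -2.3 0;0 0 0 0;0 0 0 0",
)

```text
time: 33.65
eef_pos: [570.7, 395.5, 193.0]
ee_rot: [-0.077, 3.141, 0.0]
contact_force: [0.6, 0.6, -1.3]
width: 40.0
grip_force: 20.0
```

```bash
python3 tilt.py red s8 81
```

```text
[570.7 395.5 193. ] [ 0.6  0.6 -1.3] 39.97063303979602
-30 [381.  118.8] -20 [384.9 125.3] -10 [389.3 131.1] 0 [394.2 136.2] 10 [399.4 140.4] 20 [404.9 143.5] 30 [410.4 145.5] 40 [415.9 146.3] 50 [421.1 145.7] 60 [426.  143.7] 
[ 8.8 84.9] [   0   41   27   73 1003]
[411.1 145.4] [396 126  31  39 798]
[171.6 154.6] [162 147  20  16 223]
[529.7 216.9] [ 488  179   72   85 3032]
[203.  271.3] [191 261  25  22 377]
```

Request:
arm_command(
  deltas="-1.1 0 -2.3 0;-1 0 -2.3 0;-1 0 -2.3 0;-1 0 -2.3 0;-1 0 -2.3 0;-1 0 -2.3 0;-1 0 -2.3 0;-1 0 -2.3 0;-2 0 -4 0;-3 0 -5 0;-4 0 -5 0;0 0 0 0",
)

```text
time: 34.9
eef_pos: [589.1, 396.4, 226.6]
ee_rot: [-0.076, 3.139, 0.002]
contact_force: [0.2, -1.0, -1.0]
width: 39.5
grip_force: 20.0
```

Request:
arm_command(
  deltas="-5 0 -10 0;-10 0 -15 0;-10 0 -20 0;-10 0 -10 0;0 0 0 0;0 0 0 0;0 0 0 0",
)

```text
time: 35.6
eef_pos: [621.6, 398.0, 279.2]
ee_rot: [0.078, -3.139, 0.001]
contact_force: [0.2, 0.3, -0.2]
width: 39.5
grip_force: 20.0
```

```bash
python3 tilt.py red s9 81
```

```text
[621.6 398.  279.2] [ 0.2  0.3 -0.2] 39.54307421580983
-30 [401.8 105.3] -20 [406.1 112.3] -10 [411.  118.6] 0 [416.5 124. ] 10 [422.4 128.4] 20 [428.7 131.7] 30 [435.  133.7] 40 [441.4 134.3] 50 [447.6 133.5] 60 [453.5 131.1] 
[ 8.7 85. ] [  0  43  27  72 980]
[435.7 133.6] [420 113  33  43 927]
[171.6 154.6] [162 147  20  16 223]
[529.8 216.8] [ 488  179   72   85 3047]
[203.  271.3] [191 261  25  22 377]
```

The template is off the hook, still tilted 31°. I'll loosen the grip so it swings upright.

Request:
arm_command(
  deltas="0 0 0 0;0 0 0 0;0 0 0 0;0 0 0 0;0 0 0 0",
  newtons=3,
)

```text
time: 36.15
eef_pos: [622.7, 398.0, 280.4]
ee_rot: [-0.077, 3.141, 0.0]
contact_force: [1.3, 0.1, -0.8]
width: 39.6
grip_force: 3.0
```

```bash
python3 tilt.py red s10 81
```

```text
[622.7 398.  280.4] [ 1.3  0.1 -0.8] 39.55306573008829
-30 [402.3 105.2] -20 [406.6 112.2] -10 [411.5 118.5] 0 [417.  123.9] 10 [422.9 128.4] 20 [429.1 131.6] 30 [435.5 133.7] 40 [441.9 134.3] 50 [448.2 133.4] 60 [454.  131.1] 
[ 8.8 85. ] [  0  43  27  71 971]
[417.9 125.2] [402 109  32  33 496]
[171.6 154.6] [162 147  20  16 223]
[529.8 216.8] [ 489  179   71   85 2996]
[203.  271.3] [191 261  25  22 377]
```

Upright again. Regrip firmly, raise, and carry it toward the rack.

Request:
arm_command(
  deltas="0 0 0 0;0 0 -25 0;0 0 -30 0;0 0 -10 0;2 -20 0 0;4 -40 0 0;4 -44 0 0;4 -44 0 0;4 -44 0 0;4 -44 0 0;4 -44 0 0;4 -44 0 0;4 -44 0 0;4 -44 0 0;4 -44 0 0;4 -44 0 0;4 -44 0 0;3 -30 0 0;0 0 0 0;0 0 0 0",
  newtons=15,
)

```text
time: 38.2
eef_pos: [597.6, -178.7, 344.6]
ee_rot: [0.074, -3.14, -0.001]
contact_force: [0.8, 1.1, -0.6]
width: 40.0
grip_force: 15.0
```

```bash
python3 - <<'E'
from h import *
np.set_printoptions(precision=1,suppress=True)
s,o=look('wrist','w9');print(o['time'],o['eef_pos'],o['ee_rot'],o['width'])
for P in[(567,-230,70),(573,-373,70),(424.6,-237,70),(435.4,-373,70)]:print(proj(s,P,o))
E
```

```text
38.2 [ 597.6 -178.7  344.6] [ 0.1 -3.1 -0. ] 39.981932561776944
[234.6 133.5]
[109.8 132.8]
[229.7  -6. ]
[98.5 -1.4]
```

View pics/w9.png

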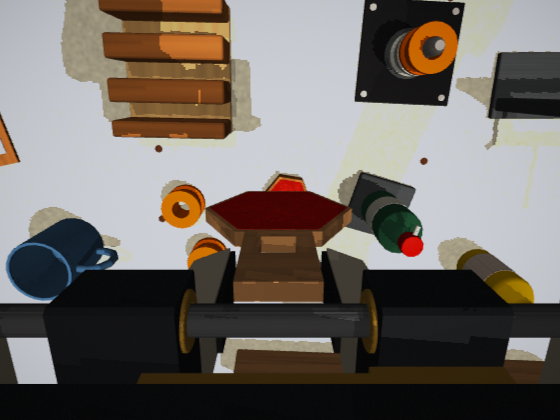

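```bash
python3 - <<'E'
from h import *
np.set_printoptions(precision=1,suppress=True)
s,o=load('w9');h=cv2.cvtColor(s['image'],cv2.COLOR_RGB2HSV)
for c in(140,190):
  print(c,' '.join(f'{y}:{h[y,c,0]}/{h[y,c,1]}/{h[y,c,2]}' for y in range(0,142,3)))
for y in(40,85,122):print(y,' '.join(f'{x}:{h[y,x,2]}' for x in list(range(94,118,2))+list(range(218,238,2))))
# predicted rows of slat edges: rack centre guess (500,-303.5), yaw .051
v=np.array([np.cos(.051),np.sin(.051)]);C=np.array([500,-303.5])
for k in range(-3,4):
  print(k*23,[proj(s,np.r_[C+v*(k*23),z],o)[1].round(1) for z in(70,10)])
E
```

```text
140 0:12/200/106 3:12/203/99 6:12/203/102 9:13/204/90 12:12/197/35 15:12/201/38 18:12/195/38 21:17/149/118 24:17/149/118 27:17/148/117 30:17/149/118 33:12/202/82 36:12/198/112 39:12/201/113 42:13/203/107 45:13/202/115 48:13/199/118 51:12/199/113 54:13/200/106 57:13/201/80 60:12/189/35 63:17/148/119 66:17/148/119 69:17/147/120 72:17/147/120 75:16/150/121 78:14/173/93 81:13/201/113 84:13/201/114 87:13/201/108 90:13/201/118 93:13/200/120 96:12/197/114 99:13/201/108 102:14/174/72 105:17/148/124 108:17/148/124 111:17/149/125 114:17/150/129 117:13/175/73 120:12/191/56 123:12/199/113 126:12/201/118 129:13/201/109 132:13/198/108 135:13/201/146 138:34/19/205 141:34/28/206
190 0:13/201/180 3:13/198/174 6:13/201/170 9:13/201/174 12:12/200/111 15:12/198/45 18:12/201/52 21:15/178/66 24:21/131/198 27:20/133/198 30:21/131/198 33:16/150/119 36:13/199/178 39:14/196/195 42:13/197/202 45:14/197/202 48:14/199/201 51:13/198/194 54:13/197/186 57:13/197/175 60:13/202/48 63:19/142/151 66:21/129/202 69:16/147/125 72:16/146/124 75:17/148/124 78:17/145/155 81:12/202/110 84:13/202/121 87:13/198/126 90:13/201/12
[... 349 characters left out ...]
200 220:193 222:133 224:54 226:90 228:198 230:133 232:201 234:201 236:201
85 94:206 96:207 98:207 100:155 102:157 104:163 106:161 108:100 110:107 112:107 114:107 116:107 218:126 220:126 222:104 224:42 226:35 228:44 230:60 232:150 234:166 236:167
122 94:209 96:210 98:209 100:208 102:210 104:209 106:206 108:203 110:207 112:114 114:109 116:107 218:57 220:57 222:54 224:50 226:48 228:43 230:50 232:136 234:164 236:167
-69 [np.float64(-2.6), np.float64(9.4)]
-46 [np.float64(21.8), np.float64(30.5)]
-23 [np.float64(45.4), np.float64(51.0)]
0 [np.float64(68.2), np.float64(70.9)]
23 [np.float64(90.2), np.float64(90.2)]
46 [np.float64(111.6), np.float64(109.0)]
69 [np.float64(132.2), np.float64(127.3)]
```

```bash
python3 - <<'E'
from h import *
np.set_printoptions(precision=1,suppress=True)
s,o=load('w9')
L=[onz(s,p,70,o)[:2] for p in[(102.5,45.8),(107,90.5)]];R=[onz(s,p,70,o)[:2] for p in[(222.5,45.8),(222.5,90.5)]]
print(L,R);M=(np.array(L)+R)/2;print('mid slats',M,'centre',M.mean(0));d=R[0]-L[0];print(np.arctan2(-d[0],d[1]),np.linalg.norm(d));d=M[1]-M[0];print(np.arctan2(d[1],d[0]))
c=M.mean(0);v=np.array([np.cos(.051),np.sin(.051)])
for k in(-46,0,46):print(k,c+k*v)
E
```

```text
[array([ 480.7, -373. ]), array([ 526.6, -372.2])] [array([ 474.5, -244.3]), array([ 520.4, -244.1])]
mid slats [[ 477.6 -308.6]
 [ 523.5 -308.1]] centre [ 500.6 -308.4]
0.04807279862741447 128.8468342124624
0.01078293711357412
-46 [ 454.6 -310.7]
0 [ 500.6 -308.4]
46 [ 546.5 -306. ]
```

```bash
cat > foot.py <<'E'
from h import *
import sys
np.set_printoptions(precision=1,suppress=True)
def foot(tag,col,new=True,g=137):
    s,o=look('wrist',tag) if new else load(tag)
    im=s['image'];rng=((0,150,30),(7,255,255)) if col=='red' else ((50,120,20),(80,255,255))
    e=o['eef_pos'];a=.048;v=np.array([np.cos(a),np.sin(a),0])
    m=cv2.inRange(cv2.cvtColor(im,cv2.COLOR_RGB2HSV),*map(np.array,rng))
    p0=proj(s,e-v*5-[0,0,g],o);x=int(p0[0])
    print(e,o['contact_force'],'foot rows x',{d:proj(s,e+v*(d-5)-[0,0,g],o)[1].round(1) for d in(-10,-5,0,5,10,15)})
    for c in(x-15,x,x+15):
        r=np.flatnonzero(m[:300,c]);print(c,r.min() if len(r) else None,r.max() if len(r) else None)
    return s,o
if __name__=='__main__':foot(sys.argv[1],sys.argv[2],len(sys.argv)<4)
E
python3 foot.py w9 red old
```

```text
[ 597.6 -178.7  344.6] [ 0.8  1.1 -0.6] foot rows x {-10: np.float64(174.9), -5: np.float64(180.9), 0: np.float64(186.9), 5: np.float64(192.8), 10: np.float64(198.6), 15: np.float64(204.4)}
263 192 229
278 182 229
293 181 229
```

The rack's slot centres are x 454.6, 500.6 and 546.5 at y≈-308. The red foot is offset by only about +4 mm. Moving above the outer slot.

Request:
arm_command(
  deltas="10 -20 0 0;15 -35 0 0;15 -35 0 0;12 -20 0 0;8.9 -14.7 0 0;0 0 30 0;0 0 35 0;0 0 30 0;0 0 15 0;0 0 8 0;0 0 0 0;0 0 0 0;0 0 0 0;0 0 0 0",
)

```text
time: 39.65
eef_pos: [544.0, -305.8, 228.7]
ee_rot: [-0.077, 3.139, -0.002]
contact_force: [-0.5, -0.6, -0.6]
width: 39.4
grip_force: 15.0
```

```bash
python3 foot.py w10 red; python3 - <<'E'
from h import *
s,o=load('w10');h=cv2.cvtColor(s['image'],cv2.COLOR_RGB2HSV)
v=np.array([np.cos(.048),np.sin(.048)])
for k in(-10,0,10):print(k,proj(s,np.r_[np.array([546.5,-306])+k*v,70],o))
c=180
print(' '.join(f'{y}:{h[y,c,0]}/{h[y,c,2]}' for y in range(60,300,5)))
E
```

```text
[ 544.  -305.8  228.7] [-0.5 -0.6 -0.6] foot rows x {-10: np.float64(174.4), -5: np.float64(180.5), 0: np.float64(186.4), 5: np.float64(192.3), 10: np.float64(198.2), 15: np.float64(204.0)}
263 192 229
278 192 229
293 191 229
-10 [278.08401149 177.45954063]
0 [278.05885465 188.58001725]
10 [278.0341521  199.49967571]
60:113/201 65:23/176 70:23/154 75:22/152 80:22/156 85:21/154 90:23/159 95:23/156 100:21/155 105:22/154 110:21/155 115:22/153 120:22/159 125:22/162 130:22/162 135:22/163 140:22/156 145:23/176 150:110/205 155:110/206 160:111/206 165:113/206 170:111/206 175:113/206 180:100/200 185:114/207 190:107/204 195:116/205 200:111/204 205:113/206 210:114/207 215:111/207 220:114/207 225:111/207 230:113/206 235:110/206 240:105/201 245:113/206 250:113/206 255:113/206 260:111/207 265:113/206 270:120/10 275:90/10 280:105/9 285:105/11 290:120/10 295:90/8
```

```bash
python3 - <<'E'
from h import *
s,o=load('w10');h=cv2.cvtColor(s['image'],cv2.COLOR_RGB2HSV)
for c in(205,342):print(c,' '.join(f'{y}:{h[y,c,0]}/{h[y,c,2]}' for y in range(60,240,4)))
E
```

```text
205 60:13/161 64:3/133 68:110/202 72:113/202 76:21/174 80:23/158 84:23/158 88:22/158 92:13/155 96:13/180 100:13/106 104:13/109 108:13/116 112:13/115 116:13/109 120:13/85 124:21/167 128:23/156 132:22/161 136:23/157 140:23/157 144:22/150 148:13/95 152:12/107 156:12/104 160:13/108 164:12/115 168:12/112 172:12/104 176:22/156 180:22/162 184:22/153 188:21/154 192:114/207 196:116/203 200:13/128 204:13/153 208:14/81 212:13/111 216:0/159 220:4/168 224:113/207 228:113/207 232:111/207 236:116/206
342 60:13/172 64:13/149 68:13/48 72:20/196 76:19/196 80:19/196 84:19/197 88:27/195 92:21/136 96:13/181 100:13/199 104:14/199 108:15/199 112:13/199 116:13/192 120:14/188 124:13/139 128:18/193 132:17/181 136:17/179 140:19/196 144:13/48 148:13/51 152:13/178 156:14/201 160:14/202 164:14/201 168:13/200 172:14/191 176:14/185 180:38/200 184:111/207 188:114/208 192:150/144 196:13/57 200:13/52 204:13/76 208:0/61 212:14/59 216:14/82 220:14/82 224:14/119 228:16/133 232:35/201 236:35/200
```

Request:
arm_command(
  deltas="3 0 0 0;0 0 12 0;0 0 15 0;0 0 12 0;0 0 0 0;0 0 0 0",
  newtons=8,
)

```text
time: 40.3
eef_pos: [539.9, -305.3, 187.3]
ee_rot: [0.077, -3.139, -0.001]
contact_force: [0.6, 0.4, -0.4]
width: 39.7
grip_force: 8.0
```

Request:
arm_command(
  deltas="0 0 12 0;0 0 12 0;0 0 8 0;0 0 4 0;0 0 0 0;0 0 0 0",
)

```text
time: 40.9
eef_pos: [540.4, -305.6, 152.4]
ee_rot: [-0.077, 3.141, -0.0]
contact_force: [0.2, -0.0, -0.7]
width: 40.0
grip_force: 8.0
```

Request:
arm_command(
  deltas="0 0 2 0;0 0 2 0;0 0 1.5 0;0 0 0 0;0 0 0 0",
)

```text
time: 41.4
eef_pos: [541.0, -305.7, 147.8]
ee_rot: [-0.078, 3.139, -0.001]
contact_force: [0.4, 1.0, 5.6]
width: 39.7
grip_force: 8.0
```

On the floor (5.6 N up). Releasing and heading back for the green one.

Request:
arm_command(
  deltas="0 0 0 0;0 0 0 0;0 0 0 0;0 0 0 0;0 0 0 0",
  hand=75,
)

```text
time: 41.9
eef_pos: [540.1, -305.5, 146.5]
ee_rot: [0.077, -3.14, -0.0]
contact_force: [-0.1, 0.1, -0.2]
width: 64.5
grip_force: 0.0
```

Request:
arm_command(
  deltas="0 0 -30 0;0 0 -40 0;0 0 -40 0;0 0 -40 0;-20 20 0 0;-30 30 0 0;0 0 0 0;0 0 0 0",
)

```text
time: 42.7
eef_pos: [588.5, -251.4, 296.4]
ee_rot: [0.083, -3.14, -0.001]
contact_force: [-0.1, -0.4, 0.0]
width: 64.4
grip_force: 0.0
```

```bash
python3 - <<'E'
from h import *
np.set_printoptions(precision=1,suppress=True)
s,o=look('wrist','w11');print(o['time'],o['eef_pos'])
for P in[(545.5,-306,160),(545.5,-306,85)]:print('pred tab top/mid',proj(s,P,o))
h=cv2.cvtColor(s['image'],cv2.COLOR_RGB2HSV)
p=proj(s,(545.5,-306,160),o).astype(int)
for b in blobs(s['image'],(0,150,30),(7,255,255),100)[1]:print('red',b)
m=cv2.inRange(h,(12,120,60),(20,255,255));x,y=p
print(' '.join(f'{yy}:{h[yy,x-8,0]}/{h[yy,x-8,2]}' for yy in range(y-40,y+30,2)))
t,_=look('top','t1');print('top pred',proj(t,(545.5,-306,160)),proj(t,(545.5,-306,100)))
q=proj(t,(500,-306,100)).astype(int)
a=cv2.resize(t['image'][q[1]-45:q[1]+45,q[0]-45:q[0]+45],(400,400),interpolation=cv2.INTER_CUBIC);x,y=p;b=s['image'][max(0,y-110):y+60,max(0,x-85):x+85]
cv2.imwrite('pics/c9.png',np.hstack([a,cv2.resize(b,(400,400))])[:,:,::-1])
E
```

```text
42.7 [ 588.5 -251.4  296.4]
pred tab top/mid [211.5 136.5]
pred tab top/mid [224.5 127.3]
red (array([225.9, 119. ]), array([183, 116,  92,   6, 350], dtype=int32))
red (array([346.1, 218.3]), array([ 325,  199,   43,   40, 1275], dtype=int32))
96:12/96 98:13/96 100:13/96 102:13/98 104:13/99 106:12/99 108:12/96 110:13/91 112:12/89 114:12/79 116:7/40 118:0/43 120:1/52 122:13/51 124:13/46 126:14/54 128:14/113 130:14/113 132:14/113 134:14/113 136:14/114 138:14/114 140:14/112 142:13/97 144:12/94 146:13/92 148:13/151 150:13/152 152:13/152 154:12/109 156:36/174 158:33/174 160:32/169 162:10/68 164:11/67
top pred [412.1 237.1] [406.1 237.3]
```

View pics/c9.png

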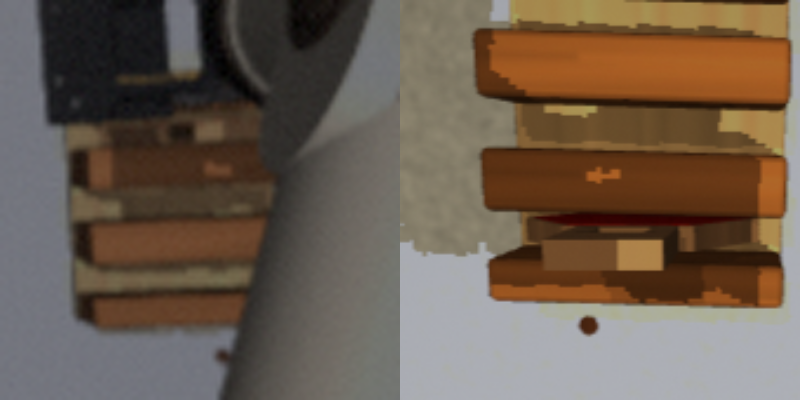

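The red template stands upright in the outer slot, its tab centred in the crop at (603,255). The same method now goes to green.

Request:
arm_command(
  deltas="0 24 0 0;0 42 0 0;0 44 0 0;0 44 0 0;0 44 0 0;0 44 0 0;0 44 0 0;0 44 0 0;0 44 0 0;0 44 0 0;0 44 0 0;0 40 0 0;0 26 0 0;0 0 35 0;0 0 35 0;0 0 20 0;0 0 10 0;0 0 0 0;0 0 0 0;0 0 0 0",
)

```text
time: 44.8
eef_pos: [563.0, 274.4, 198.6]
ee_rot: [-0.076, 3.138, 0.002]
contact_force: [0.1, -0.1, 0.0]
width: 65.0
grip_force: 0.0
```

```bash
python3 - <<'E'
from station import arm
o=arm.get_obs();print(o['eef_pos'],o['ee_rot'])
E
```

```text
[562.96748852 274.43473718 198.56906985] [-7.64355967e-02  3.13798798e+00  1.87182847e-03]
```

Request:
arm_command(
  deltas="1 1.5 12 0;0 0 10 0;0 0 0 0;0 0 0 0",
)

```text
time: 45.2
eef_pos: [560.3, 275.5, 174.1]
ee_rot: [0.078, -3.139, 0.001]
contact_force: [0.3, -0.9, 0.2]
width: 64.8
grip_force: 0.0
```

Request:
arm_command(
  deltas="0 0 0 0;0 0 0 0;0 0 0 0;0 0 0 0;0 0 0 0;0 0 0 0",
  hand=255,
  newtons=20,
)

```text
time: 45.8
eef_pos: [560.9, 275.7, 175.1]
ee_rot: [-0.077, 3.14, 0.0]
contact_force: [-1.3, -0.2, 1.8]
width: 39.9
grip_force: 20.0
```

Request:
arm_command(
  deltas="0 0 -2 0;0 0 -3 0;0 0 -3 0;0 0 0 0;0 0 0 0",
)

```text
time: 46.3
eef_pos: [560.8, 275.7, 182.9]
ee_rot: [-0.077, 3.141, 0.0]
contact_force: [-0.5, 0.5, -1.2]
width: 39.7
grip_force: 20.0
```

```bash
python3 tilt.py green s11 81
```

```text
[560.8 275.7 182.9] [-0.5  0.5 -1.2] 39.67721291981841
-30 [338.5 135. ] -20 [342.3 141.6] -10 [346.6 147.7] 0 [351.3 153. ] 10 [356.2 157.4] 20 [361.2 160.8] 30 [366.2 163.1] 40 [371.1 164.1] 50 [375.7 163.8] 60 [380.  162.2] 
[351.1 153.4] [336 140  31  28 458]
[256.7 235. ] [245 223  23  24 363]
```

Request:
arm_command(
  deltas="7 0 0 0;10 0 0 0;10 0 0 0;6 0 0 0;3 0 0 0;2 0 0 0;2 0 0.5 0;2 0 0.5 0;2 0 0.5 0;2 0 0.5 0;2 0 0.5 0;2 0 0 0;2 0 0 0;2 0 0 0;2 0 0 0;2 0 0 0;1.5 0 0 0;0 0 0 0;0 0 0 0",
)

```text
time: 48.25
eef_pos: [504.3, 272.8, 181.4]
ee_rot: [-0.075, 3.135, 0.002]
contact_force: [6.4, -0.5, -0.3]
width: 39.5
grip_force: 20.0
```

```bash
python3 tilt.py green s12 81
```

```text
[504.3 272.8 181.4] [ 6.4 -0.5 -0.3] 39.50167476527408
-30 [325.4 121.4] -20 [329.2 127.9] -10 [333.3 133.7] 0 [337.7 138.8] 10 [342.4 142.9] 20 [347.1 146.1] 30 [351.8 148.1] 40 [356.4 148.9] 50 [360.6 148.4] 60 [364.5 146.5] 
[350.8 149.5] [336 132  32  36 718]
[256.7 234.9] [245 223  23  24 357]
```

Request:
arm_command(
  deltas="2 0 0 0;1.5 0 0 0;0 0 0 0;-3 0 0.5 0;-5 0 0.5 0;-8 0 0.5 0;-10 0 0 0;-10 0 0 0;-8 0 0 0;-6 0 0 0;0 0 0 0;0 0 0 0",
)

```text
time: 49.5
eef_pos: [547.5, 275.0, 178.6]
ee_rot: [0.077, -3.14, 0.0]
contact_force: [0.2, -0.3, -0.9]
width: 39.4
grip_force: 20.0
```

```bash
python3 tilt.py green s13 81; python3 - <<'E'
from h import *
s,o=look('wrist','w12');im=s['image'];h=cv2.cvtColor(im,cv2.COLOR_RGB2HSV)
for b in blobs(im,(20,150,90),(34,255,255),10)[1]:print(b[0],b[1])
r=h[int(150+300/2.2)];print(' '.join(f'{x}:{r[x,0]}/{r[x,1]}/{r[x,2]}' for x in range(225,335,3)))
E
```

```text
[547.5 275.  178.6] [ 0.2 -0.3 -0.9] 39.40284220848988
-30 [335.2 132.9] -20 [339.  139.4] -10 [343.3 145.4] 0 [347.8 150.7] 10 [352.6 155. ] 20 [357.6 158.4] 30 [362.5 160.6] 40 [367.3 161.6] 50 [371.8 161.3] 60 [375.9 159.5] 
[362.3 160.4] [347 142  32  38 823]
[256.8 235. ] [245 223  23  24 361]
[374.9 328.2] [374 325   3   8  16]
[276.6 358.2] [270 351  14  15 166]
[510.2 358.5] [504 351  14  15 163]
[ 44.1 359. ] [ 37 352  16  15 185]
225:90/23/11 228:60/26/10 231:60/26/10 234:14/155/143 237:15/154/141 240:14/154/142 243:15/154/141 246:14/154/142 249:14/154/141 252:14/154/142 255:15/154/141 258:15/154/142 261:14/154/141 264:14/154/142 267:14/153/142 270:14/153/142 273:14/153/142 276:14/153/142 279:14/154/142 282:14/154/142 285:14/154/142 288:14/152/141 291:14/156/141 294:14/153/140 297:14/152/141 300:14/154/141 303:14/152/141 306:14/156/141 309:14/156/141 312:14/154/139 315:14/154/139 318:14/154/139 321:14/155/140 324:15/46/11 327:0/26/10 330:150/23/11 333:150/23/11
```

Request:
arm_command(
  deltas="-9 0 -0.5 0;-8 0 -0.5 0;-4.5 0 0 0;-1.5 0 -1 0;-1.5 0 -1.5 0;-1 0 -2 0;0 0 0 0;0 0 0 0",
)

```text
time: 50.4
eef_pos: [573.1, 276.4, 184.5]
ee_rot: [-0.078, 3.141, 0.0]
contact_force: [-0.8, -0.3, -0.6]
width: 39.7
grip_force: 20.0
```

Request:
arm_command(
  deltas="-1 0 -2.3 0;-1 0 -2.3 0;-1 0 -2.3 0;-1 0 -2.3 0;0 0 0 0;0 0 0 0",
)

```text
time: 51.0
eef_pos: [577.3, 276.5, 193.6]
ee_rot: [-0.077, 3.14, 0.0]
contact_force: [1.0, 0.1, -1.4]
width: 39.4
grip_force: 20.0
```

```bash
python3 tilt.py green s14 81
```

```text
[577.3 276.5 193.6] [ 1.   0.1 -1.4] 39.38783637623214
-30 [342.9 136.2] -20 [346.9 142.9] -10 [351.3 149.1] 0 [356.  154.5] 10 [361. 159.] 20 [366.2 162.5] 30 [371.3 164.8] 40 [376.4 165.9] 50 [381.2 165.6] 60 [385.6 163.9] 
[371.2 164.5] [356 145  32  40 846]
[256.7 235. ] [245 223  23  24 363]
```

Request:
arm_command(
  deltas="-1.1 0 -2.3 0;-1 0 -2.3 0;-1 0 -2.3 0;-1 0 -2.3 0;-1 0 -2.3 0;-1 0 -2.3 0;-1 0 -2.3 0;-1 0 -2.3 0;-2 0 -4 0;-3 0 -5 0;-4 0 -5 0;0 0 0 0",
)

```text
time: 52.25
eef_pos: [595.6, 277.4, 227.1]
ee_rot: [-0.076, 3.139, 0.001]
contact_force: [-0.2, -0.5, -1.0]
width: 39.6
grip_force: 20.0
```

Request:
arm_command(
  deltas="-5 0 -10 0;-10 0 -15 0;-10 0 -20 0;-10 0 -20 0;0 0 -20 0;0 0 0 0;0 0 0 0",
)

```text
time: 52.95
eef_pos: [629.3, 279.2, 311.0]
ee_rot: [-0.078, 3.14, 0.0]
contact_force: [-0.8, 0.7, -1.9]
width: 39.6
grip_force: 20.0
```

Request:
arm_command(
  deltas="0 0 0 0;0 0 0 0;0 0 0 0;0 0 0 0;0 0 0 0;0 0 0 0",
  newtons=3,
)

```text
time: 53.55
eef_pos: [629.3, 279.0, 310.8]
ee_rot: [0.077, -3.141, 0.0]
contact_force: [0.5, -0.1, -1.3]
width: 39.8
grip_force: 3.0
```

```bash
python3 tilt.py green s15 81
```

```text
[629.3 279.  310.8] [ 0.5 -0.1 -1.3] 39.79423789363457
-30 [363.7 114. ] -20 [368.1 121.4] -10 [373.2 128.1] 0 [378.6 134. ] 10 [384.5 138.8] 20 [390.6 142.4] 30 [396.8 144.7] 40 [402.9 145.6] 50 [408.8 144.9] 60 [414.3 142.6] 
[376.2 131.6] [359 116  35  32 496]
[256.7 234.9] [245 223  23  24 355]
```

Request:
arm_command(
  deltas="0 0 0 0;0 0 -20 0;0 0 -14 0;6 -20 0 0;14 -40 0 0;14 -40 0 0;14 -40 0 0;14 -40 0 0;14 -40 0 0;14 -40 0 0;14 -40 0 0;14 -40 0 0;14 -40 0 0;14 -40 0 0;14 -40 0 0;14 -40 0 0;14 -40 0 0;14 -40 0 0;0 0 0 0;0 0 0 0",
  newtons=15,
)

```text
time: 55.6
eef_pos: [455.7, -311.4, 345.5]
ee_rot: [-0.073, 3.14, -0.001]
contact_force: [1.0, 1.1, -2.1]
width: 39.8
grip_force: 15.0
```

```bash
python3 foot.py w13 green
```

```text
[ 455.7 -311.4  345.5] [ 1.   1.1 -2.1] foot rows x {-10: np.float64(174.6), -5: np.float64(180.6), 0: np.float64(186.6), 5: np.float64(192.5), 10: np.float64(198.3), 15: np.float64(204.1)}
263 173 220
278 173 220
293 173 219
```

Request:
arm_command(
  deltas="-7 0 0 0;0 0 30 0;0 0 35 0;0 0 28 0;0 0 15 0;0 0 8 0;0 0 0 0;0 0 0 0;0 0 0 0;0 0 0 0",
)

```text
time: 56.65
eef_pos: [463.7, -310.2, 230.0]
ee_rot: [-0.077, 3.139, -0.001]
contact_force: [-0.5, 0.2, -1.9]
width: 39.6
grip_force: 15.0
```

```bash
python3 foot.py w14 green; python3 - <<'E'
from h import *
s,o=load('w14');h=cv2.cvtColor(s['image'],cv2.COLOR_RGB2HSV)
v=np.array([np.cos(.048),np.sin(.048)])
for k in(-10,0,10):print(k,proj(s,np.r_[np.array([454.6,-310.7])+k*v,70],o))
for c in(205,345):print(c,' '.join(f'{y}:{h[y,c,0]}/{h[y,c,2]}' for y in range(130,240,3)))
E
```

```text
[ 463.7 -310.2  230. ] [-0.5  0.2 -1.9] foot rows x {-10: np.float64(174.5), -5: np.float64(180.5), 0: np.float64(186.5), 5: np.float64(192.4), 10: np.float64(198.2), 15: np.float64(204.0)}
263 172 219
278 172 219
293 172 219
-10 [278.35720636 164.02812125]
0 [278.32785246 175.34632979]
10 [278.29903169 186.45897351]
205 130:22/147 133:22/157 136:21/153 139:22/145 142:18/124 145:14/102 148:8/121 151:173/147 154:170/143 157:175/140 160:22/148 163:22/148 166:21/147 169:22/149 172:22/143 175:22/145 178:22/152 181:22/153 184:111/196 187:111/194 190:110/191 193:14/60 196:14/74 199:13/75 202:14/75 205:16/95 208:21/155 211:23/152 214:21/150 217:21/152 220:23/157 223:114/197 226:113/196 229:113/196 232:105/192 235:105/193 238:111/195
345 130:111/196 133:111/196 136:113/192 139:12/54 142:13/48 145:13/130 148:13/170 151:13/176 154:13/174 157:13/169 160:13/168 163:13/173 166:36/190 169:34/189 172:113/196 175:111/196 178:110/193 181:11/84 184:12/46 187:12/50 190:19/60 193:67/47 196:18/57 199:14/66 202:14/103 205:14/102 208:14/127 211:14/128 214:13/153 217:34/190 220:38/190 223:35/190 226:40/190 229:36/190 232:27/133 235:13/40 238:13/123
```

Request:
arm_command(
  deltas="0 0 12 0;0 0 15 0;0 0 12 0;0 0 0 0;0 0 0 0",
  newtons=8,
)

```text
time: 57.2
eef_pos: [462.8, -309.8, 189.5]
ee_rot: [0.077, -3.14, -0.001]
contact_force: [0.4, 0.1, -0.1]
width: 40.1
grip_force: 8.0
```

Request:
arm_command(
  deltas="0 0 12 0;0 0 12 0;0 0 8 0;0 0 6 0;0 0 0 0;0 0 0 0",
)

```text
time: 57.8
eef_pos: [463.0, -309.9, 151.8]
ee_rot: [0.077, -3.14, -0.0]
contact_force: [0.1, -0.6, -0.9]
width: 39.5
grip_force: 8.0
```

Request:
arm_command(
  deltas="0 0 2 0;0 0 2 0;0 0 1 0;0 0 0 0;0 0 0 0",
)

```text
time: 58.3
eef_pos: [463.5, -310.0, 147.4]
ee_rot: [-0.077, 3.14, -0.001]
contact_force: [1.3, 0.4, 2.3]
width: 39.9
grip_force: 8.0
```

Request:
arm_command(
  deltas="0 0 0 0;0 0 0 0;0 0 0 0;0 0 0 0;0 0 0 0",
  hand=75,
)

```text
time: 58.8
eef_pos: [462.9, -309.8, 146.8]
ee_rot: [0.077, -3.14, -0.0]
contact_force: [-0.4, -0.6, 0.5]
width: 64.9
grip_force: 0.0
```

Request:
arm_command(
  deltas="0 0 -30 0;0 0 -40 0;0 0 -40 0;0 0 -40 0;-20 0 0 0;-30 10 0 0;-30 20 0 0;-30 40 0 0;0 0 0 0;0 0 0 0",
)

```text
time: 59.8
eef_pos: [570.3, -232.4, 296.4]
ee_rot: [0.084, -3.14, -0.001]
contact_force: [-1.2, -0.3, -0.2]
width: 65.0
grip_force: 0.0
```

```bash
python3 - <<'E'
from h import *
np.set_printoptions(precision=1,suppress=True)
s,o=look('wrist','w15');print(o['time'],o['eef_pos'],o['contact_force'])
h=cv2.cvtColor(s['image'],cv2.COLOR_RGB2HSV)
for nm,P in(('green',(454.6,-310.7)),('red',(545.5,-306))):
    p=proj(s,(*P,160),o);print(nm,'tab top pred',p,'mid/hex top',proj(s,(*P,100),o))
    x,y=p.astype(int);y=np.clip(y,25,380)
    for c in(x-12,x+10):print(c,' '.join(f'{yy}:{h[yy,c,0]}/{h[yy,c,2]}' for yy in range(y-24,y+26,2)))
    xs=range(x-36,x+40,3);print('row',y,' '.join(f'{xx}:{h[y,xx,0]}/{h[y,xx,2]}' for xx in xs))
for b in blobs(s['image'],(0,150,30),(7,255,255),60)[1]+blobs(s['image'],(50,120,20),(80,255,255),60)[1]+blobs(s['image'],(8,180,90),(20,255,255),1500)[1]:print(b)
print('spindle ring pred',proj(s,(466,-23.5,78),o))
t,_=look('scene','s16')
print('scene: green',blobs(t['image'],(50,120,30),(80,255,255),30)[1],'pred collar',proj(t,(466,-23.5,60)))
m,B=blobs(t['image'],(8,150,60),(20,255,255),60);print([(b[0],b[1]) for b in B])
E
```

```text
59.8 [ 570.3 -232.4  296.4] [-1.2 -0.3 -0.2]
green tab top pred [178.9  33.5] mid/hex top [196.2  43.4]
166 9:18/150 11:20/150 13:19/100 15:12/82 17:13/94 19:12/98 21:13/94 23:12/94 25:13/86 27:12/87 29:12/88 31:12/88 33:13/71 35:12/48 37:12/41 39:13/41 41:13/38 43:17/102 45:56/49 47:23/53 49:13/64 51:14/109 53:14/108 55:14/109 57:16/174
188 9:113/175 11:113/176 13:113/170 15:12/118 17:13/155 19:13/161 21:13/160 23:13/156 25:13/152 27:13/149 29:13/150 31:13/152 33:13/135 35:12/88 37:12/41 39:12/42 41:12/33 43:16/108 45:68/34 47:52/59 49:14/64 51:17/173 53:17/173 55:16/174 57:16/174
row 33 142:13/62 145:12/64 148:12/64 151:13/64 154:12/66 157:12/66 160:13/67 163:12/69 166:13/71 169:13/126 172:12/129 175:13/130 178:13/131 181:13/132 184:13/134 187:13/136 190:13/138 193:12/139 196:13/140 199:13/141 202:13/144 205:13/144 208:13/149 211:13/149 214:13/150 217:13/152
red tab top pred [187.6 158.2] mid/hex top [202.1 147.2]
175 134:1/46 136:0/51 138:1/53 140:14/64 142:14/99 144:14/63 146:13/57 148:14/56 150:14/73 152:14/115 154:15/115 156:14/116 158:14/115 160:14/115 162:14/118 164:13/154 16
[... 2300 characters left out ...]
array([122, 225,  23,  12, 151], dtype=int32)), (array([ 93.7, 248.9]), array([ 85, 240,  20,  18, 175], dtype=int32)), (array([122.4, 261. ]), array([  91,  240,   64,   41, 1045], dtype=int32)), (array([203.7, 275.8]), array([190, 260,  28,  25, 103], dtype=int32)), (array([533.5, 298.3]), array([505, 274,  55,  51, 114], dtype=int32)), (array([437. , 304.1]), array([422, 286,  35,  30, 106], dtype=int32)), (array([ 14. , 329.4]), array([  0, 289,  32,  72, 507], dtype=int32)), (array([144. , 305.9]), array([130, 292,  29,  29, 605], dtype=int32)), (array([317.1, 372.5]), array([238, 313, 184, 107, 558], dtype=int32)), (array([171.8, 330.5]), array([158, 316,  29,  30, 617], dtype=int32))]
```

Checks before handing in:
- **Collars:** the orange ring is at (503,77) against a predicted (502,77).
- **Red template:** upright in its slot.
- **Green template:** down in its slot, leaning about 7° (0.13 rad, limit 0.3).
- **Arm:** clear of everything.

```bash
python3 -c "
from station import arm
print(arm.finish_job())"
```

```text
the job is handed in; nothing more can be done
None
```

The job is handed in, but the station gave no verdict: both collars are down on the spindle, the cap was pressed and released, and the red and green templates (blue was absent) each stand in their own rack slot, with green leaning about 7°.

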